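# Raise the fume cabinet's sash to its working-height mark

## Robot

A 7-joint arm with a two-finger parallel gripper is mounted at the origin on the work surface. World frame = base frame: x ahead of the robot, y to its left, z up, the work surface at z = 0. Lengths are in m, angles in rad, forces in N, time in s.
With the tool pointing down it reaches from about 0.4 to 0.85 m from the base axis. Payload 4.5 kg.
Tool frame: the origin (TCP) lies on the centre line of the jaws, within the pads' length; the fingertips stand 22 mm ahead of it and the grasp point (between the pads) lies 3 mm ahead of it; z points along the fingers, y is the direction in which the jaws open and shut (so a half turn about z gives the same grasp; the last joint's range is limited). The gripper opens to 88 mm and grips with 3 to 60 N. Pads are 18 mm wide; open, the fingers measure 123 mm over their backs; the gripper's body (75 mm by 187 mm) begins 45 mm behind the grasp point.
Start: joints at [1.36, 0.689, -0.195, 1.565, 0.157, 0.902, -0.215], TCP at [0.152, -0.606, 0.261] pointing down, gripper open.
Joint ranges: [-3.01, 3.01], [-0.46, 2.08], [-1.47, 1.51], [0.13, 2.56], [-1, 4.14], [0.04, 2.09], [-2.66, 2.66]. Speed limits (rad/s): [2.57, 2.57, 3.14, 3.14, 3.14, 3.14, 3.14].

## Interface

Orientations are given as [roll, pitch, yaw] about the fixed x, y, z axes, in that order (R = Rz(yaw) Ry(pitch) Rx(roll)).
In Python, from bench import robot gives the robot as it stands.
- The arm moves only by the tool apply_moves, never from a script. Its argument "deltas" is a list of rows, each an object with "delta_pos": the shift along the tool's x, y, z in m, a list of three; "angular": the turn, a rotation vector about the tool's x, y, z in degrees, a list of three; "fingers": the finger opening in m, from 0 to 0.0881. In form: [{"delta_pos": [tx, ty, tz], "angular": [wx, wy, wz], "fingers": fingers}, ...]. A call has 1 to 20 rows; each row is the pose to reach, as a shift and turn from the pose commanded when the call began, along the tool's axes at that moment; what a row does not reach only later rows make up. A row lasts 1/12 s, in which the tool goes at most 41.7 mm and 7.16 degrees, less where a joint would pass 70% of its speed; a pose out of reach is approached as far as the arm can. A call with a gripper value outside its range is refused whole. The fingers move at their own pace and stop on an object; the grip force is fixed at half the most. Time passes only in rows, so rows that repeat a pose let the fingers close. It gives the time, the measured TCP pose, the force and the opening at its end, in the units of the state.
- robot.observe(): the state, without advancing time (a new reading comes with each control period).
- robot.snapshot(name): name is "scene" or "top" or "wrist"; returns the picture (384x512x3 uint8, red, green, blue); there is no depth.
- robot.get_calibration(name): a dict with "camera_matrix" (3x3 intrinsics, pixels), "R" (3x3) and "t" (3): a world point X has camera coordinates R X + t; the wrist camera has in their place "mount" (4x4, takes a point from camera to tool coordinates, whose origin is the TCP and whose axes are the flange's). Camera axes: x right, y down, z forward; pixel columns grow to the right and rows downward; lengths in m; the calibration is good to about 2 mm. A picture is of the moment at which its call begins: read the wrist's pose just before it. get_calibration takes no time and is no camera call.
- robot.finish_job(): hands the job in, once; it reports no verdict.
The state is a dict: "clock": time; "qpos": joint angles; "joint_vel": joint speeds; "joint_efforts": joint torques, N m; "ee_pos": TCP position; "orientation": TCP orientation; "contact_force": force on the tool from outside, world axes, zero at the start; "ft_torque": the same for the moment, N m; "grip_width": finger opening in m.
Only numpy, scipy, OpenCV 4.12 (cv2) and the standard library are available. Lean on these libraries where they do the work, as an engineer would, in place of code of your own. Each camera call takes 0.05 s, during which the arm holds its last target.

## Task

Get the solder-fume cabinet ready for work: with your fingertips beneath the lip of its sliding window, gently push the window up until the underside of the lip is level with the black bands round the two front posts, then take your hand away. Do not grip the lip or hit the window up, and leave the solder reel, the flux jar and the board in its holder where they stand.

Things in the scene. Friction and masses are not known exactly. Their poses are not given: they have to be found in the camera images.
- lip_under (a point): Middle of the underside of the lip, the face to push up on: midway along the lip, 20 mm behind its rounded front edge. Nothing of the sash is lower. Axes: x level, into the cabinet, square to the window; y along the lip, to the left when looking into the cabinet; z up. Beneath it the opening is free down to a sill 17 mm above the bench.
- lip: The lip: aluminium flange, 430 mm long, 8 mm thick, along the whole lower edge of the clear sliding window (sash, 440 mm wide, 326 mm high). Its front edge stands 40 mm out from the post fronts, towards the robot; the pane lies 52 mm behind that edge. Origin: mid-length, height of the underside, 40 mm behind the front edge; axes as for lip_under.
- lip_top: The dark rubber strip (24 mm wide, 2 mm thick) on the upper face of the lip, moving with it; same origin and axes as lip.
- cab: The fume cabinet: clear-walled box, 500 mm wide, 280 mm deep, 370 mm high, with two square aluminium posts (30 mm, 600 mm tall, 470 mm apart between centres) at the front, in which the sash slides; a grey filter fan sits on its roof. Origin: on the bench, midway between the posts, in the plane of their fronts; x into the cabinet, y to the left, z up.
- mark: The working-height mark: two black bands, 20 mm tall and standing 4 mm proud, one round each front post, at the same height, 190 to 250 mm above the bench (it differs from start to start). Origin: midway between the posts in the plane of their fronts, at half the height of the bands; axes as for the cabinet.
- sash (a joint): Height of the sash above its lowest position, in m: 0 with the lip's underside 30 mm above the bench, 0.24 at the top stops; grows going up. Counterweights balance the sash (0.9 kg) to within about 1.5 N, and about 3 N of friction keeps it where it is left; a slow steady push of 2 to 6 N at the lip moves it up.
- reel: Bystander: reel of solder standing on one flange, 60 mm across, 46 mm tall, loose on the bench in front of the cabinet, to one side. Origin: centre of its underside.
- flux_jar: Bystander: small amber jar with a black lid, 48 mm across, 62 mm tall, loose on the bench in front of the cabinet, to the other side. Origin: centre of its underside.
- board_holder: Bystander: red board holder with a circuit board clamped in it, about 126 x 96 x 91 mm, loose on the cabinet's floor, well behind the window. Origin: centre of its underside.

How it is judged:
On the way:
1. the fingers, pushing against the lip, have moved the sash 20 mm (contact force between the fingers and lip above 0.5 N and distance of lip_under from where it was at the start of the episode above 0.02 m), for 0.1 s.
At the end, for the whole second after the job is handed in: The underside of the lip rests within the height of the black bands (within 10 mm of their mid-height), the sash is still, and the reel, the jar and the board holder are within 20 mm of where they stood (z of lip_under in the frame of mark between -0.01 and 0.01 m and velocity of joint sash between -0.01 and 0.01 m/s and distance of each of reel, flux_jar, board_holder from where it was at the start of the episode below 0.02 m); the robot touches nothing.
It fails at once if the lip is pinched: fingers press on its upper face and its lower side at once (contact force between the fingers and lip_top above 1 N and contact force between the fingers and lip above 1 N).
It fails at once if the sash is thrown or hit: it moves faster than 0.4 m/s (velocity of joint sash above 0.4 m/s or velocity of joint sash below -0.4 m/s).
It fails at once if the solder reel, the flux jar or the board holder is shifted or lifted by more than 20 mm (distance of any of reel, flux_jar, board_holder from where it was at the start of the episode above 0.02 m).
It also fails if it takes over 35 s, if anything falls off the work surface, if the arm or the gripper's body presses on something with over 40 N, if the wrist force passes 120 N, or if a joint passes its speed limit or range.

## Working session

There is one attempt and no reset: what is moved stays moved. The work goes in short steps, Python scripts to look and compute and a tool call to move; the robot and the scene stay as the last step left them, time stands still between calls to the robot, and variables do not carry over. Pictures are saved under pics/ and viewed, and the job is handed in when it is done.

Besides the shell and the picture viewer there is one more tool, called after ">>>" in YAML: its name, and indented under it one key for each argument. apply_moves: Moves the arm, as the interface text tells. Its arguments: {"type":"object","properties":{"deltas":{"type":"array"}},"required":["deltas"]}

```bash
mkdir -p pics; python3 - <<'E'
from bench import robot
import cv2
s=robot.observe(); print({k:s[k] for k in ('clock','ee_pos','orientation','contact_force','grip_width')})
for n in ('scene','top','wrist'):
    im=robot.snapshot(n); cv2.imwrite(f'pics/{n}0.png',cv2.cvtColor(im,cv2.COLOR_RGB2BGR))
    c=robot.get_calibration(n); print(n,c)
E
```

```text
{'clock': 0.0, 'ee_pos': array([ 0.15130287, -0.6057944 ,  0.25991241]), 'orientation': array([-3.13976641e+00,  1.51223244e-04,  2.44973647e-01]), 'contact_force': array([-0.87641606,  0.63030071,  0.05214861]), 'grip_width': 0.08831957985521843}
scene {'camera_matrix': array([[390.96495784,   0.        , 257.33374447],
       [  0.        , 390.96495784, 204.20852134],
       [  0.        ,   0.        ,   1.        ]]), 'R': array([[ 0.84671043, -0.5320523 , -0.0013375 ],
       [-0.4557569 , -0.72399191, -0.51780437],
       [ 0.27453067,  0.43903994, -0.85549801]]), 't': array([-0.52580175,  0.39039747,  0.86752367])}
top {'camera_matrix': array([[469.29742423,   0.        , 262.74622539],
       [  0.        , 469.29742423, 190.7098548 ],
       [  0.        ,   0.        ,   1.        ]]), 'R': array([[-0.0174206 , -0.99980839, -0.00892799],
       [-0.99102491,  0.01844983, -0.13239797],
       [ 0.13253733,  0.00654141, -0.99115643]]), 't': array([0.03338136, 0.62381296, 1.26195003])}
wrist {'camera_matrix': array([[268.20348303,   0.        , 257.1852019 ],
       [  0.        , 268.20348303, 192.81313749],
       [  0.        ,   0.        ,   1.        ]]), 'mount': array([[-8.79464112e-04, -9.51386919e-01, -3.07997009e-01,
         8.08930214e-02],
       [ 9.99999612e-01, -8.19561543e-04, -3.23846132e-04,
         1.15247961e-03],
       [ 5.56804699e-05, -3.07997174e-01,  9.51387270e-01,
        -1.23400684e-01],
       [ 0.00000000e+00,  0.00000000e+00,  0.00000000e+00,
         1.00000000e+00]])}
```

View pics/scene0.png

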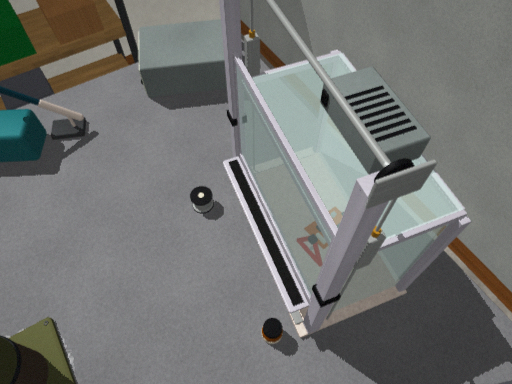

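View pics/top0.png

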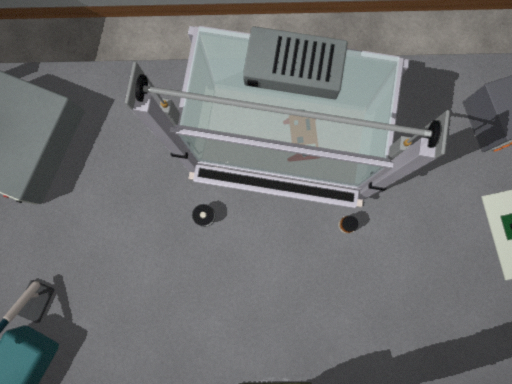

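View pics/wrist0.png

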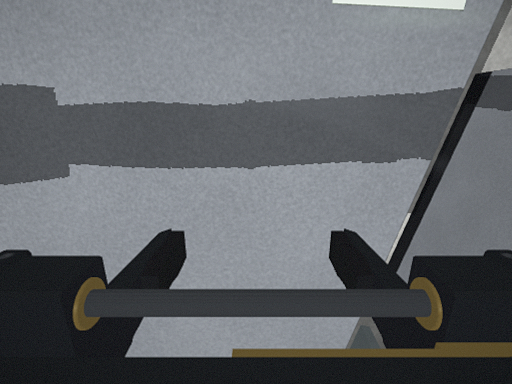

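```bash
python3 - <<'E'
import cv2,numpy as np
a=cv2.imread('pics/scene0.png');b=cv2.imread('pics/top0.png')
c1=cv2.resize(a[90:350,180:360],None,fx=3,fy=3,interpolation=cv2.INTER_CUBIC)
c1=cv2.resize(a[140:320,210:350],None,fx=3.3,fy=3.3,interpolation=cv2.INTER_CUBIC)
c2=cv2.resize(b[140:220,160:400],None,fx=3.3,fy=3.3,interpolation=cv2.INTER_CUBIC)
cv2.imwrite('pics/c1.png',c1);cv2.imwrite('pics/c2.png',c2)
for n,im in(('scene',a),('top',b)):
    m=(im.max(2)<45).astype(np.uint8)
    cs,_=cv2.findContours(m,cv2.RETR_EXTERNAL,cv2.CHAIN_APPROX_NONE)
    for c in cs:
        if cv2.contourArea(c)>15:
            print(n,cv2.contourArea(c),cv2.boundingRect(c),np.round(cv2.boxPoints(cv2.minAreaRect(c)),1).tolist())
E
```

```text
scene 1954.0 (0, 336, 76, 48) [[0.0, 383.0], [0.0, 336.0], [75.0, 336.0], [75.0, 383.0]]
scene 276.5 (263, 318, 19, 21) [[259.0, 328.0], [272.0, 315.0], [285.5, 328.5], [272.5, 341.5]]
scene 124.0 (312, 285, 29, 22) [[307.20001220703125, 300.79998779296875], [313.3999938964844, 284.3999938964844], [340.5, 294.6000061035156], [334.3999938964844, 311.0]]
scene 286.0 (191, 187, 21, 19) [[191.0, 187.0], [211.0, 187.0], [211.0, 205.0], [191.0, 205.0]]
scene 1211.0 (229, 160, 74, 145) [[227.6999969482422, 162.60000610351562], [236.5, 158.5], [302.29998779296875, 300.8999938964844], [293.3999938964844, 305.0]]
scene 275.5 (375, 158, 39, 22) [[371.3999938964844, 169.0], [409.5, 155.1999969482422], [413.1000061035156, 165.1999969482422], [375.0, 179.0]]
scene 95.5 (375, 126, 41, 15) [[374.79998779296875, 138.39999389648438], [414.3999938964844, 125.19999694824219], [415.3999938964844, 128.1999969482422], [375.79998779296875, 141.39999389648438]]
scene 92.0 (370, 119, 40, 15) [[369.70001220703125, 131.10000610351562], [408.3999938964844, 118.19999694824219], [409.3999938964844, 121.19999694824
[... 3474 characters left out ...]
44.0 (300, 41, 8, 36) [[299.20001220703125, 75.9000015258789], [305.1000061035156, 40.70000076293945], [307.20001220703125, 41.0], [301.29998779296875, 76.19999694824219]]
top 47.5 (291, 40, 8, 35) [[290.3999938964844, 73.9000015258789], [296.1000061035156, 39.70000076293945], [298.5, 40.099998474121094], [292.79998779296875, 74.30000305175781]]
top 42.5 (282, 38, 8, 36) [[281.70001220703125, 72.9000015258789], [287.5, 37.79999923706055], [289.79998779296875, 38.099998474121094], [283.8999938964844, 73.30000305175781]]
top 44.5 (273, 37, 8, 36) [[272.6000061035156, 71.80000305175781], [278.70001220703125, 36.79999923706055], [281.0, 37.20000076293945], [274.8999938964844, 72.19999694824219]]
```

View pics/c1.png

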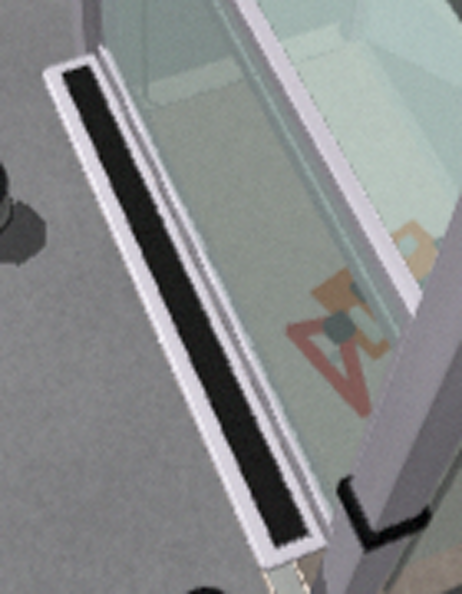

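View pics/c2.png

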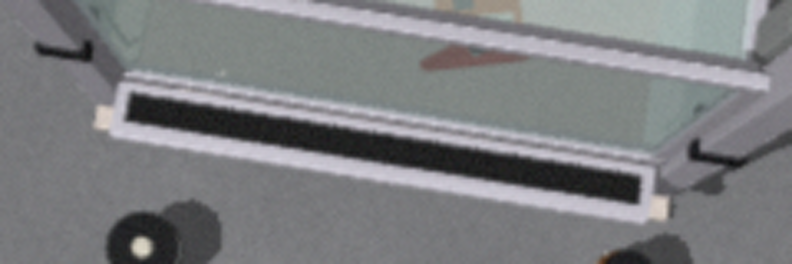

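```bash
python3 - <<'E'
import cv2,numpy as np
a=cv2.imread('pics/scene0.png');b=cv2.imread('pics/top0.png')
f=lambda im,x,y:cv2.resize(im[y:y+36,x:x+48],None,fx=8,fy=8,interpolation=cv2.INTER_CUBIC)
cv2.imwrite('pics/bands.png',np.vstack([np.hstack([f(a,210,100),f(a,300,277)]),np.hstack([f(b,160,138),f(b,350,168)])]))
E
cat > h.py <<'E'
import numpy as np,cv2
from bench import robot
C={n:robot.get_calibration(n) for n in('scene','top')}
P={n:C[n]['camera_matrix']@np.c_[C[n]['R'],C[n]['t']] for n in C}
def tri(s,t):
    X=cv2.triangulatePoints(P['scene'],P['top'],np.array(s,float).reshape(2,1),np.array(t,float).reshape(2,1)).ravel();X=X[:3]/X[3]
    e=[np.linalg.norm((lambda q:q[:2]/q[2])(P[n]@np.r_[X,1])-u) for n,u in(('scene',s),('top',t))]
    return X,np.round(e,1)
def ray(n,u,z=None):
    c=C[n];o=-c['R'].T@c['t'];d=c['R'].T@np.linalg.inv(c['camera_matrix'])@np.r_[u,1]
    return o+d*(z-o[2])/d[2]
def proj(n,X):
    q=P[n]@np.r_[X,1];return q[:2]/q[2]
E
python3 - <<'E'
from h import *
for n in C: print(n,-C[n]['R'].T@C[n]['t'])
for nm,s,t in [('frontL',(223.3,162.4),(193.6,180.6)),('frontR',(290.9,312.1),(355.5,206.7)),('sFL',(228.8,162.7),(197.9,176.1)),('sBL',(237,160),(199.1,168.2)),('sFR',(293.6,306.1),(353.3,201.8)),('sBR',(303,301.8),(354.5,193.3))]:
    print(nm,*tri(s,t))
E
```

```text
scene [ 0.38496632 -0.37798696  0.94361103]
top [0.45154023 0.01361078 1.33367949]
frontL [0.64361558 0.20284823 0.11766983] [0.4 0.3]
frontR [ 0.5676371  -0.21821603  0.11956816] [0. 0.]
sFL [0.65431582 0.19096155 0.12229628] [0.5 0.4]
sBL [0.67611812 0.18770261 0.12179021] [0.1 0.1]
sFR [ 0.57944758 -0.2119673   0.12442939] [0.4 0.2]
sBR [ 0.60117045 -0.21553776  0.12677677] [0.4 0.2]
```

View pics/bands.png

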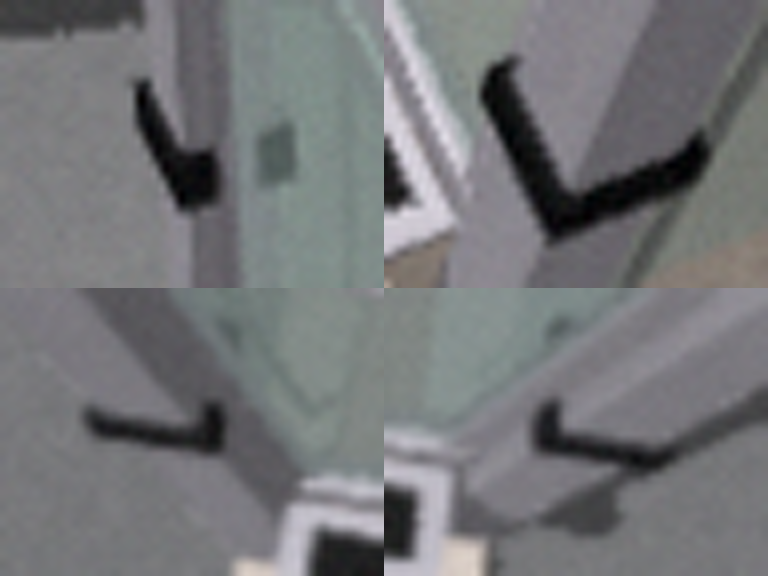

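```bash
python3 - <<'E'
from h import *
L=np.array([0.6436,0.2028,0.1187]);R=np.array([0.5676,-0.2182,0.1187])
y=(L-R);y[2]=0;y/=np.linalg.norm(y);x=np.array([y[1],-y[0],0])
M=(L+R)/2; O=M+x*0.040; O[2]=0
print('yaw',np.arctan2(x[1],x[0]),'O',O,'lip_under',M+x*.02)
def on(n,u,d=-0.004):
    c=C[n];o=-c['R'].T@c['t'];r=c['R'].T@np.linalg.inv(c['camera_matrix'])@np.r_[u,1]
    p=o+r*((O+d*x-o)@x)/(r@x); q=p-O
    return np.round([q@y,q[2]],4)
for nm,n,u in [('RoutB','scene',(320.75,307)),('RinB','scene',(312.3,288.5)),('LinB','scene',(233.1,126.5)),('LoutB','scene',(227.5,114.4)),
 ('RinB','top',(369.25,188.25)),('RoutB','top',(383.25,190.75)),('LinB','top',(187.75,158.5)),('LoutB','top',(171.9,156.4))]:
    print(nm,n,on(n,u))
print('tri RoutB',tri((320.75,307),(383.25,190.75)),'RinB',tri((312.3,288.5),(369.25,188.25)),'LinB',tri((233.1,126.5),(187.75,158.5)))
# model check: lip underside & band edges reprojected
for yy in(-.254,-.216,.216,.254):
  for z in(.19,.21,.23,.25): print(yy,z,np.round(proj('scene',O-.004*x+yy*y+[0,0,z]),1),np.round(proj('top',O-.004*x+yy*y+[0,0,z]),1))
# bystanders
print('reel',ray('top',(203,215),.046),ray('scene',(201.5,196),.046),'jar',ray('top',(350,223),.062),ray('scene',(272.5,328),.062))
E
```

```text
yaw -0.17859905763217093 O [ 0.64496374 -0.01480604  0.        ] lip_under [ 0.62528187 -0.01125302  0.1187    ]
RoutB scene [-0.2502  0.2249]
RinB scene [-0.2135  0.2291]
LinB scene [0.2217 0.2325]
LoutB scene [0.2613 0.2356]
RinB top [-0.2229  0.2216]
RoutB top [-0.2574  0.2177]
LinB top [0.2161 0.2347]
LoutB top [0.2559 0.229 ]
tri RoutB (array([ 0.59275941, -0.26239994,  0.23771601]), array([0., 0.])) RinB (array([ 0.59804848, -0.22793404,  0.24607807]), array([0.1, 0. ])) LinB (array([0.67790377, 0.19780414, 0.24000572]), array([0.3, 0.2]))
-0.254 0.19 [319.1 314.1] [379.1 192. ]
-0.254 0.21 [320.6 311.2] [381.1 191. ]
-0.254 0.23 [322.1 308.1] [383.1 189.8]
-0.254 0.25 [323.6 304.9] [385.2 188.7]
-0.216 0.19 [310.5 296.2] [363.7 189.6]
-0.216 0.21 [311.7 292.9] [365.4 188.5]
-0.216 0.23 [312.9 289.5] [367.1 187.3]
-0.216 0.25 [314.2 285.9] [369.  186.1]
0.216 0.19 [234.8 139.8] [190.8 162.1]
0.216 0.21 [234.4 134.4] [189.5 160.5]
0.216 0.23 [234.  128.9] [188.1 158.9]
0.216 0.25 [233.5 123.1] [186.7 157.2]
0.254 0.19 [229.7 129.1] [175.8 159.7]
0.254 0.21 [229.2 123.7] [174.2 158.1]
0.254 0.23 [228.6 118. ] [172.6 156.4]
0.254 0.25 [228.1 112.2] [170.9 154.7]
reel [0.55934861 0.18771115 0.046     ] [0.55842283 0.18562512 0.046     ] jar [ 0.52910401 -0.21241174  0.062     ] [ 0.52598009 -0.21440929  0.062     ]
```

```bash
cat >> h.py <<'E'
def bands(ims,L,R,verbose=0):
    """L,R lip-top front corners (approx). Returns edges of bands in front plane per view."""
    from scipy.ndimage import map_coordinates
    y=np.array(L)-R;y[2]=0;y/=np.linalg.norm(y);x=np.array([y[1],-y[0],0]);O=(np.array(L)+R)/2+x*.04;O[2]=0
    out={}
    for n in ims:
        g=cv2.cvtColor(ims[n],cv2.COLOR_BGR2GRAY).astype(float)
        for side in(-1,1):
            r=[]
            for yy in np.arange(.224,.247,.003):
                zs=np.arange(.16,.30,.0005)
                uv=np.array([proj(n,O+side*yy*y-.004*x+[0,0,z]) for z in zs])
                v=map_coordinates(g,[uv[:,1],uv[:,0]],order=1)
                d=v<(v.min()+np.median(v))/2
                k=np.argmin(v);a=k
                while a>0 and d[a]:a-=1
                b=k
                while b<len(d)-1 and d[b]:b+=1
                r.append((zs[a],zs[b]))
            out[n,side]=np.median(r,0)
    return out,O,x,y
E
python3 - <<'E'
from h import *
from scipy.optimize import least_squares
ims={'scene':cv2.imread('pics/scene0.png'),'top':cv2.imread('pics/top0.png')}
o,O,x,y=bands(ims,[0.6436,0.2028,0.1187],[0.5676,-0.2182,0.1187])
print(o)
# convert: a camera ray through front-plane height z hits plane shifted by e at z + k e, k= (z-camz)/(horizontal dist)
def res(p,full=False):
    e,zm=p; r=[]
    for (n,s),(zb,zt) in o.items():
        c=-C[n]['R'].T@C[n]['t']
        for zz,off,h in((zb,0,-.01),(zt,.004,.01)):
            f=O-.004*x; D=(f-c)@x
            k=(zz-c[2])/D
            z=zz+k*(e+off); r.append((z-(zm+h))/abs(k))
    return np.array(r)
s=least_squares(res,[0,.235]);print(s.x,np.round(s.fun*1000,2))
s0=least_squares(lambda p:res([0,p[0]]),[.235]);print('e=0',s0.x,np.round(s0.fun*1000,2))
E
```

```text
{('scene', -1): array([0.2215, 0.2555]), ('scene', 1): array([0.22575, 0.25725]), ('top', -1): array([0.2235 , 0.26175]), ('top', 1): array([0.23325, 0.269  ])}
[0.00168265 0.22625007] [-0.32 -0.44  0.8   0.05 -0.43 -1.13  1.27  0.2 ]
e=0 [0.23354713] [-0.53 -0.75  0.57 -0.26 -0.01 -0.75  1.69  0.58]
```

```bash
python3 - <<'E'
from bench import robot
import numpy as np, itertools
from scipy.spatial.transform import Rotation as Ro
s=robot.observe();q=np.array(s['qpos']);print(s['clock'],q.round(5),s['ee_pos'],s['orientation'],np.round(s['joint_efforts'],2))
T=Ro.from_euler('xyz',s['orientation']);
for sg in itertools.product([1,-1],repeat=7):
    ax='ZYZYZYZ'
    R=Ro.identity()
    for a,k,v in zip(ax,sg,q): R=R*Ro.from_euler(a,k*v)
    z=R.as_matrix()[:,2]
    if z[2]<-.999 and sg[1]==1: 
        # base yaw free, tool roll free: position via directions
        R1=Ro.from_euler('Z',sg[0]*q[0])*Ro.from_euler('Y',sg[1]*q[1]); u=R1.as_matrix()[:,2]
        f=(R1*Ro.from_euler('Z',sg[2]*q[2])*Ro.from_euler('Y',sg[3]*q[3])).as_matrix()[:,2]
        D=T*R.inv()
        print(sg,z.round(3),'upper',u.round(3),'fore',f.round(3),'res',D.as_euler('xyz').round(3))
E
```

```text
0.15 [ 1.35984  0.68976 -0.19454  1.56607  0.1573   0.90252 -0.2151 ] [ 0.15131691 -0.6059555   0.26012155] [-3.14023077e+00  9.72943739e-05  2.44826761e-01] [-0.000e+00 -5.279e+01 -1.270e+00 -1.536e+01 -5.000e-02  0.000e+00
  0.000e+00]
(1, 1, 1, 1, 1, 1, 1) [-0.    -0.001 -1.   ] upper [0.133 0.622 0.771] fore [ 0.348  0.703 -0.621] res [ 1.00e-03 -2.00e-03  2.06e+00]
(1, 1, 1, 1, 1, 1, -1) [-0.    -0.001 -1.   ] upper [0.133 0.622 0.771] fore [ 0.348  0.703 -0.621] res [ 1.000e-03 -2.000e-03  2.491e+00]
(1, 1, -1, 1, -1, 1, 1) [-0.    -0.001 -1.   ] upper [0.133 0.622 0.771] fore [-0.03   0.783 -0.621] res [ 2.000e-03 -1.000e-03  1.563e+00]
(1, 1, -1, 1, -1, 1, -1) [-0.    -0.001 -1.   ] upper [0.133 0.622 0.771] fore [-0.03   0.783 -0.621] res [ 1.000e-03 -2.000e-03  1.993e+00]
(-1, 1, 1, 1, 1, 1, 1) [-0.     0.001 -1.   ] upper [ 0.133 -0.622  0.771] fore [-0.03  -0.783 -0.621] res [-2.000e-03  1.000e-03 -1.503e+00]
(-1, 1, 1, 1, 1, 1, -1) [-0.     0.001 -1.   ] upper [ 0.133 -0.622  0.771] fore [-0.03  -0.783 -0.621] res [-1.000e-03  1.000e-03 -1.073e+00]
(-1, 1, -1, 1, -1, 1, 1) [-0.     0.001 -1.   ] upper [ 0.133 -0.622  0.771] fore [ 0.348 -0.703 -0.621] res [-2.000e-03  1.000e-03 -2.001e+00]
(-1, 1, -1, 1, -1, 1, -1) [-0.     0.001 -1.   ] upper [ 0.133 -0.622  0.771] fore [ 0.348 -0.703 -0.621] res [-2.000e-03  1.000e-03 -1.571e+00]
```

>>> apply_moves:
  deltas:
    - {"delta_pos": [0.034,-0.021,0],"angular": [0,0,2],"fingers": 0.0}
    - {"delta_pos": [0.068,-0.042,0],"angular": [0,0,4],"fingers": 0.0}
    - {"delta_pos": [0.102,-0.063,0],"angular": [0,0,6],"fingers": 0.0}
    - {"delta_pos": [0.136,-0.084,0],"angular": [0,0,8],"fingers": 0.0}
    - {"delta_pos": [0.17,-0.105,0],"angular": [0,0,10],"fingers": 0.0}
    - {"delta_pos": [0.204,-0.126,0],"angular": [0,0,12],"fingers": 0.0}
    - {"delta_pos": [0.238,-0.147,0],"angular": [0,0,14],"fingers": 0.0}
    - {"delta_pos": [0.272,-0.168,0],"angular": [0,0,16],"fingers": 0.0}
    - {"delta_pos": [0.304,-0.188,0],"angular": [0,0,18],"fingers": 0.0}
    - {"delta_pos": [0.304,-0.188,0],"angular": [0,0,24.3],"fingers": 0.0}

```text
clock: 0.98
ee_pos: [0.4079, -0.3425, 0.2606]
orientation: [-3.136, -0.004, -0.168]
contact_force: [0.1, 0.6, 0.3]
grip_width: 0.0238
```

```bash
cat > st.py <<'E'
from bench import robot
import numpy as np,json
s=robot.observe();print(s['clock'],'q',np.round(s['qpos'],3),'p',np.round(s['ee_pos'],4),'rpy',np.round(s['orientation'],3),'F',np.round(s['contact_force'],2),'w',round(float(s['grip_width']),4))
open('log.txt','a').write(json.dumps([list(map(float,s['qpos'])),list(map(float,s['ee_pos'])),list(map(float,s['orientation']))])+'\n')
E
python3 st.py
```

```text
0.9833 q [ 0.643  0.565 -0.044  1.85   0.025  0.726 -1.151] p [ 0.4079 -0.3425  0.2606] rpy [-3.136 -0.004 -0.168] F [0.13 0.6  0.27] w 0.0238
```

>>> apply_moves:
  deltas:
    - {"delta_pos": [0.0,-0.04,-0.008],"angular": [0,0,0],"fingers": 0.0}
    - {"delta_pos": [0.0,-0.08,-0.016],"angular": [0,-5,0],"fingers": 0.0}
    - {"delta_pos": [0.0,-0.12,-0.024],"angular": [0,-10,0],"fingers": 0.0}
    - {"delta_pos": [0.0,-0.16,-0.032],"angular": [0,-15,0],"fingers": 0.0}
    - {"delta_pos": [0.005,-0.2,-0.04],"angular": [0,-20,0],"fingers": 0.0}
    - {"delta_pos": [0.005,-0.23,-0.04],"angular": [0,-25,0],"fingers": 0.0}

```text
clock: 1.48
ee_pos: [0.4488, -0.1211, 0.3023]
orientation: [-3.14, 0.436, -0.175]
contact_force: [2.3, -0.5, -1.4]
grip_width: 0.0003
```

```bash
python3 st.py
```

```text
1.4833 q [ 0.17   0.626 -0.004  1.657 -0.003  1.295 -1.579] p [ 0.4488 -0.1211  0.3023] rpy [-3.14   0.436 -0.175] F [ 2.25 -0.5  -1.43] w 0.0003
```

>>> apply_moves:
  deltas:
    - {"delta_pos": [0.0,-0.02,0.0],"angular": [0,0,0],"fingers": 0.0}
    - {"delta_pos": [0.0,-0.04,0.0],"angular": [5,0,10],"fingers": 0.0}
    - {"delta_pos": [0.0,-0.04,0.0],"angular": [10,0,10],"fingers": 0.0}

```text
clock: 1.73
ee_pos: [0.4564, -0.0764, 0.3005]
orientation: [-3.047, 0.445, -0.354]
contact_force: [0.5, 1.2, 0.2]
grip_width: 0.0004
```

```bash
python3 st.py
```

```text
1.7333 q [ 0.184  0.624 -0.012  1.677 -0.172  1.267 -1.686] p [ 0.4564 -0.0764  0.3005] rpy [-3.047  0.445 -0.354] F [0.51 1.22 0.19] w 0.0004
```

```bash
cat > fk.py <<'E'
import numpy as np,json
from scipy.spatial.transform import Rotation as Ro
def chain(q):
    R=Ro.identity();out=[R.as_matrix()]
    for i,v in enumerate(q):
        R=R*(Ro.from_euler('Z',-v) if i%2==0 else Ro.from_euler('Y',v)); out.append(R.as_matrix())
    return out
def A(q): # columns: h | after j2:(x?,y,z) ... 
    c=chain(q)
    # params: z0 ; lateral y (axis of j1 plane) a1 x; link3 x,y,z ; link5 x,y,z; link7 x,y,z
    return np.c_[c[0][:,2],c[1][:,:2],c[3],c[5],c[7]]
def rot(q): return chain(q)[7]@Ro.from_euler('Z',np.pi/2).as_matrix()
prior=np.array([.365,0,0,0,0,.395,0,0,.385,0,0,.25])
sig=np.array([.1,.03,.03,.05,.05,.1,.05,.05,.1,.05,.05,.1])
def fit():
    D=[json.loads(l) for l in open('log.txt')]
    a=np.vstack([A(d[0]) for d in D]);b=np.hstack([d[1] for d in D])
    s=.0007
    # note columns c3 etc. ; ridge
    aa=np.vstack([a/s,np.diag(1/sig)]);bb=np.r_[b/s,prior/sig]
    x=np.linalg.lstsq(aa,bb,rcond=None)[0]
    return x,(a@x-b).reshape(-1,3)
E
python3 - <<'E'
import json
d=[1.35984,0.68976,-0.19454,1.56607,0.1573,0.90252,-0.2151],[0.15131691,-0.6059555,0.26012155],[-3.14023,0,.244827]
s=open('log.txt').read();open('log.txt','w').write(json.dumps(d)+'\n'+s)
from fk import *
x,r=fit();print(x.round(3));print((r*1000).round(1))
for l in open('log.txt'):
    q,p,o=json.loads(l);print((Ro.from_matrix(rot(q)).inv()*Ro.from_euler('xyz',o)).magnitude())
E
```

```text
[ 0.361  0.012 -0.009  0.    -0.035  0.545  0.003 -0.001  0.344 -0.
 -0.     0.301]
[[ 0.   0.1 -0. ]
 [-0.  -0.1 -0. ]
 [ 0.1  0.   0.1]
 [-0.1  0.  -0.1]]
9.773196865615755e-05
3.8172600833216914e-16
5.513052802762512e-16
3.0285708444981457e-16
```

```bash
cat >> fk.py <<'E'
lo=np.array([-3.01,-.46,-1.47,.13,-1,.04,-2.66]);hi=np.array([3.01,2.08,1.51,2.56,4.14,2.09,2.66])
from scipy.optimize import least_squares
def ik(p,Rm,q0,par,w=.02):
    q0=np.array(q0)
    f=lambda q:np.r_[(A(q)@par-p)*20,Ro.from_matrix(Rm.T@rot(q)).as_rotvec()*5,(q-q0)*w]
    s=least_squares(f,np.clip(q0,lo+.02,hi-.02),bounds=(lo+.01,hi-.01));return s.x,np.linalg.norm(A(s.x)@par-p),Ro.from_matrix(Rm.T@rot(s.x)).magnitude()
yaw=-.1786
xc=np.array([np.cos(yaw),np.sin(yaw),0]);yc=np.array([-xc[1],xc[0],0]);zc=np.array([0,0,1.])
M=np.array([.6056,-.0077,0])
RT=np.c_[zc,-yc,xc]   # tool x up, y=-yc, z=xc
def pts(q,par):
    c=chain(q);e=par[0]*zc+c[1][:,:2]@par[1:3]+c[3]@par[3:6];w=e+c[5]@par[6:9];return e,w
E
python3 - <<'E'
from fk import *
par,_=fit()
for d,z in((-.08,.30),(-.08,.2),(-.06,.085),(.006,.085),(.006,.21)):
    p=M+d*xc+z*zc
    for nm,R in(('up',RT),('down',np.c_[-zc,yc,xc])):
        for q0 in([.1,1.2,0,1.9,3.1,1.6,1.5],[.1,1.2,0,1.9,3.1,1.6,-1.6],[-.8,1.6,1.2,1.6,1.6,.8,0],[.8,1.6,-1.2,1.6,0,.8,0]):
            q,e,a=ik(p,R,q0,par)
            if e<.005 and a<.03: ee,w=pts(q,par);print(d,z,nm,q.round(2),'elbow',ee.round(2),'wrist',w.round(2))
E
```

```text
-0.06 0.085 up [-0.64  1.83  0.26  2.43  2.11  2.08  0.5 ] elbow [0.46 0.29 0.23] wrist [0.25 0.06 0.09]
-0.06 0.085 up [-0.98  2.07  0.65  2.43  2.13  1.58  0.09] elbow [0.31 0.39 0.12] wrist [0.25 0.06 0.09]
-0.06 0.085 down [-0.64  1.83  0.27  2.43  2.11  2.08 -2.65] elbow [0.46 0.29 0.23] wrist [0.25 0.06 0.08]
-0.06 0.085 down [-0.64  1.83  0.27  2.43  2.11  2.08 -2.65] elbow [0.46 0.29 0.23] wrist [0.25 0.06 0.08]
0.006 0.085 up [-0.47  1.68  0.23  2.3   2.37  2.08  0.84] elbow [0.51 0.21 0.31] wrist [0.32 0.05 0.09]
0.006 0.085 up [-0.94  2.07  0.86  2.3   2.29  1.42  0.11] elbow [0.32 0.39 0.12] wrist [0.32 0.05 0.09]
0.006 0.085 down [ 0.59  2.03 -1.11  2.27  3.77  1.98 -0.02] elbow [ 0.39 -0.29  0.09] wrist [0.32 0.04 0.08]
0.006 0.085 down [-0.47  1.68  0.23  2.3   2.37  2.08 -2.31] elbow [0.51 0.21 0.31] wrist [0.32 0.04 0.08]
0.006 0.085 down [-0.47  1.68  0.23  2.3   2.37  2.08 -2.31] elbow [0.51 0.21 0.31] wrist [0.32 0.04 0.08]
0.006 0.21 up [-0.46  1.44  0.28  2.51  2.47  2.08  0.87] elbow [0.51 0.21 0.44] wrist [0.32 0.05 0.21]
0.006 0.21 up [-0.84  1.9   1.07  2.51  2.55  1.58  0.01] elbow [0.38 0.38 0.21] wrist [0.32 0.05 0.21]
0.006 0.21 down [ 0.54  1.94 -1.46  2.48  3.59  2.08  0.26] elbow [ 0.43 -0.27  0.13] wrist [0.32 0.04 0.21]
0.006 0.21 down [-0.46  1.44  0.28  2.51  2.47  2.08 -2.28] elbow [0.51 0.21 0.44] wrist [0.32 0.04 0.21]
0.006 0.21 down [-0.46  1.44  0.28  2.51  2.47  2.08 -2.28] elbow [0.51 0.21 0.44] wrist [0.32 0.04 0.21]
```

```bash
cat > feas.py <<'E'
from fk import *
def Rt(alpha,yo):
    a=np.radians(alpha);R=Ro.from_euler('Z',np.radians(yo)).as_matrix()@RT
    return R@Ro.from_euler('Y',a).as_matrix()  # + about tool y... sign fixed below
def pose(alpha,yo,din,zl,up=0):
    a=np.radians(alpha)
    d=np.cos(a)*xc-np.sin(a)*zc
    d=Ro.from_euler('Z',np.radians(yo)).apply(d)
    yt=-Ro.from_euler('Z',np.radians(yo)).apply(yc)
    R=np.c_[np.cross(yt,d),yt,d]
    edge=M+zl*zc
    h=Ro.from_euler('Z',np.radians(yo)).apply(xc)
    tip=edge+din*h-zc*(din*np.tan(a)+.010/np.cos(a)+up)
    return tip-.022*d,R
if __name__=='__main__':
    par,_=fit();rng=np.random.default_rng(0)
    c=(lo+hi)/2;H=(hi-lo)/2
    for alpha in(0,15,25,35):
      for yo in(-12,0,12):
        res=[]
        for zl in(.105,.23):
            p,R=pose(alpha,yo,.035,zl)
            best=None
            for k in range(25):
                q0=rng.uniform(lo,hi);q0[4]=rng.uniform(1.5,4)
                q,e,a=ik(p,R,q0,par,w=.003)
                if e<.003 and a<.02:
                    m=np.min(np.minimum(q-lo,hi-q))
                    el,w=pts(q,par)
                    if el[2]<.12: continue
                    if best is None or m>best[0]:best=(m,q.round(2),el.round(2))
            res.append(best)
        print(alpha,yo,res)
E
time python3 feas.py
```

```text
0 -12 [(np.float64(0.3187826733992516), array([-0.64,  1.62,  0.28,  2.24,  2.15,  1.73,  0.82]), array([0.47, 0.3 , 0.34])), (np.float64(0.13440234529390382), array([-0.47,  1.3 ,  0.08,  2.43,  2.24,  1.9 ,  1.07]), array([0.5 , 0.21, 0.51]))]
0 0 [(np.float64(0.25184201402704653), array([-0.68,  1.78,  0.52,  2.31,  2.3 ,  1.82,  0.53]), array([0.45, 0.31, 0.27])), (np.float64(0.05171803811696973), array([-0.51,  1.44,  0.39,  2.51,  2.49,  2.  ,  0.79]), array([0.5 , 0.23, 0.44]))]
0 12 [(np.float64(0.04206481647113858), array([ 0.44,  1.71, -0.65,  2.3 ,  3.65,  2.05,  2.55]), array([ 0.48, -0.27,  0.26])), (np.float64(0.030881604712689636), array([-0.67,  2.02,  1.25,  2.53,  2.56,  1.9 , -0.2 ]), array([0.42, 0.31, 0.16]))]
15 -12 [(np.float64(0.22399411456386886), array([-0.36,  1.39, -0.05,  2.34,  2.38,  1.77,  1.21]), array([0.53, 0.15, 0.46])), (np.float64(0.10828280244396637), array([ 0.  ,  1.16, -0.66,  2.45,  2.35,  1.97,  1.76]), array([ 0.52, -0.04,  0.56]))]
15 0 [(np.float64(0.15212280155540459), array([-0.38,  1.47,  0.18,  2.41,  2.66,  1.88,  1.07]), array([0.5
[... 1242 characters left out ...]
16]), array([ 0.52, -0.18,  0.44])), (np.float64(0.21422725573586598), array([ 0.31,  1.08, -1.11,  2.35,  2.17,  1.64,  2.22]), array([ 0.48, -0.18,  0.59]))]
35 0 [(np.float64(0.17919204343127282), array([-0.17,  1.17, -0.05,  2.38,  2.81,  1.36,  1.47]), array([0.52, 0.04, 0.57])), (np.float64(0.155684027559841), array([ 0.44,  1.12, -1.18,  2.4 ,  2.35,  1.55,  2.41]), array([ 0.46, -0.24,  0.57]))]
35 12 [(np.float64(0.170322105248776), array([ 0.12,  1.18, -0.32,  2.39,  3.  ,  1.39,  1.86]), array([ 0.51, -0.11,  0.56])), (np.float64(0.13730527510432555), array([ 0.47,  1.01, -0.96,  2.42,  2.6 ,  1.25,  2.38]), array([ 0.42, -0.25,  0.63]))]
real	5m31.386s
user	5m30.346s
sys	0m0.141s
```

```bash
cat > plan.py <<'E'
from feas import *
par,r=fit();print(par.round(3),np.abs(r).max())
seed=[-.5,1.5,.1,2.3,2.2,1.8,1.0]
for al,yo,din,zl,up in((5,-12,.028,.111,0),(5,-12,.028,.111,.015),(5,-12,-.02,.111,.015),(5,-12,-.02,.16,.0),(15,-12,-.02,.16,.0),(15,-12,-.02,.25,.0),(35,-12,-.03,.25,.0),(5,-12,.028,.235,0)):
    p,R=pose(al,yo,din,zl,up);q,e,a=ik(p,R,seed,par,w=.01);el,w=pts(q,par)
    print(al,din,zl,up,'q',q.round(2),'m',np.min(np.minimum(q-lo,hi-q)).round(2),'err',round(e,4),round(a,3),'tcp',p.round(3),'el',el.round(2),'w',w.round(2))
E
python3 plan.py
```

```text
[ 0.361  0.012 -0.009  0.    -0.035  0.545  0.003 -0.001  0.344 -0.
 -0.     0.301] 0.00012627288254668523
5 0.028 0.111 0 q [-0.51  1.51  0.11  2.31  2.23  1.84  0.98] m 0.25 err 0.0 0.0 tcp [ 0.611 -0.01   0.1  ] el [0.51 0.23 0.39] w [0.33 0.1  0.13]
5 0.028 0.111 0.015 q [-0.51  1.54  0.1   2.28  2.23  1.84  0.98] m 0.25 err 0.0 0.0 tcp [ 0.611 -0.01   0.085] el [0.51 0.23 0.38] w [0.33 0.1  0.11]
5 -0.02 0.111 0.015 q [-0.57  1.58  0.03  2.37  2.1   1.91  0.87] m 0.18 err 0.0 0.0 tcp [0.567 0.008 0.09 ] el [0.49 0.26 0.35] w [0.29 0.12 0.12]
5 -0.02 0.16 0.0 q [-0.58  1.46  0.05  2.48  2.11  1.9   0.88] m 0.08 err 0.0 0.0 tcp [0.567 0.008 0.154] el [0.49 0.27 0.42] w [0.29 0.12 0.18]
15 -0.02 0.16 0.0 q [-0.54  1.31  0.04  2.54  2.26  1.73  1.  ] m 0.02 err 0.0 0.0 tcp [0.567 0.008 0.161] el [0.48 0.24 0.5 ] w [0.3  0.12 0.24]
15 -0.02 0.25 0.0 q [-0.07  1.12 -0.81  2.55  2.1   2.08  1.68] m 0.01 err 0.0074 0.026 tcp [0.567 0.008 0.251] el [0.51 0.   0.58] w [0.31 0.13 0.33]
35 -0.03 0.25 0.0 q [-0.48  0.68  0.09  2.49  2.38  0.94  1.5 ] m 0.07 err 0.0 0.0 tcp [0.561 0.01  0.271] el [0.33 0.12 0.79] w [0.33 0.1  0.44]
5 0.028 0.235 0 q [-0.52  1.25  0.14  2.47  2.29  1.77  1.05] m 0.09 err 0.0 0.0 tcp [ 0.611 -0.01   0.224] el [0.48 0.22 0.54] w [0.33 0.1  0.25]
```

```bash
cat > rows.py <<'E'
from feas import *
def rows(qa,qb,par,n=None):
    qa=np.array(qa);qb=np.array(qb)
    R0=rot(qa);p0=A(qa)@par
    if n is None:
        n=1
        while True:
            t=np.linspace(0,1,n+1);ps=[A(qa+(qb-qa)*k)@par for k in t];Rs=[rot(qa+(qb-qa)*k) for k in t]
            d=max(np.linalg.norm(np.diff(ps,axis=0),axis=1));a=max((Ro.from_matrix(Rs[i].T@Rs[i+1])).magnitude() for i in range(n))
            if d<.038 and a<np.radians(6.6) and np.abs(qb-qa).max()/n<.13:break
            n+=1
    out=[]
    for k in np.linspace(0,1,n+1)[1:]:
        q=qa+(qb-qa)*k;R=rot(q);p=A(q)@par
        rv=np.degrees(Ro.from_matrix(R0.T@R).as_rotvec())
        el,w=pts(q,par);tip=p+.022*R[:,2]
        cab=lambda v:np.round([(v-M)@xc,(v-M)@yc,v[2]],3)
        # lowest/foremost body corner
        cor=np.array([p+R@[sx*.0375,sy*.0935,-.042] for sx in(-1,1) for sy in(-1,1)])
        out.append((np.round(R0.T@(p-p0),3).tolist(),np.round(rv,1).tolist()))
        print(out[-1],'tip cab',cab(tip),'bodymin z',cor[:,2].min().round(3),'bodymax xc',((cor-M)@xc).max().round(3),'el',el.round(2))
    return out
def cur():
    from bench import robot
    return np.array(robot.observe()['qpos'])
E
python3 - <<'E'
from rows import *
par,_=fit();q=cur();print(q.round(3))
W1=np.array([0,.2,0,2.4,-.1,.35,.98]);print('S1');rows(q,W1,par)
W2=W1.copy();W2[4]=2.2;print('S2');rows(W1,W2,par)
p,R=pose(5,-12,-.02,.111,.015);qp,_,_=ik(p,R,[-.5,1.5,.1,2.3,2.2,1.8,1.0],par,w=.01)
print('S3',qp);rows(W2,qp,par)
E
```

```text
[ 0.184  0.624 -0.012  1.677 -0.172  1.267 -1.686]
S1
([-0.003, -0.001, 0.002], [-0.3, 1.3, -6.2]) tip cab [-0.147 -0.089  0.28 ] bodymin z 0.311 bodymax xc -0.077 el [ 0.31 -0.1   0.81]
([-0.006, -0.002, 0.005], [-0.7, 2.7, -12.3]) tip cab [-0.15  -0.087  0.279] bodymin z 0.309 bodymax xc -0.09 el [ 0.3  -0.1   0.81]
([-0.009, -0.002, 0.007], [-1.2, 3.9, -18.5]) tip cab [-0.153 -0.086  0.278] bodymin z 0.307 bodymax xc -0.087 el [ 0.3  -0.09  0.82]
([-0.012, -0.003, 0.009], [-1.9, 5.2, -24.7]) tip cab [-0.156 -0.085  0.277] bodymin z 0.307 bodymax xc -0.082 el [ 0.29 -0.09  0.82]
([-0.016, -0.003, 0.012], [-2.7, 6.4, -30.9]) tip cab [-0.159 -0.083  0.276] bodymin z 0.306 bodymax xc -0.078 el [ 0.28 -0.09  0.83]
([-0.019, -0.004, 0.014], [-3.6, 7.5, -37.1]) tip cab [-0.162 -0.082  0.276] bodymin z 0.307 bodymax xc -0.074 el [ 0.28 -0.08  0.83]
([-0.022, -0.004, 0.016], [-4.7, 8.6, -43.3]) tip cab [-0.166 -0.081  0.275] bodymin z 0.308 bodymax xc -0.072 el [ 0.27 -0.08  0.84]
([-0.026, -0.005, 0.018], [-5.9, 9.7, -49.5]) tip cab [-0.169 -0.08   0.275] bodymin z 0.31 bodymax xc -0.07 e
[... 6646 characters left out ...]
ymin z 0.121 bodymax xc 0.02 el [0.49 0.15 0.58]
([-0.126, 0.088, 0.21], [9.6, 31.6, -46.2]) tip cab [ 0.013 -0.077  0.147] bodymin z 0.107 bodymax xc 0.011 el [0.5  0.18 0.54]
([-0.146, 0.099, 0.215], [12.8, 32.8, -51.4]) tip cab [ 0.009 -0.059  0.133] bodymin z 0.094 bodymax xc -0.002 el [0.5  0.2  0.49]
([-0.168, 0.111, 0.218], [16.3, 33.6, -56.6]) tip cab [ 0.002 -0.039  0.118] bodymin z 0.081 bodymax xc -0.017 el [0.5  0.22 0.45]
([-0.192, 0.125, 0.219], [20.2, 34.1, -61.8]) tip cab [-0.007 -0.018  0.103] bodymin z 0.068 bodymax xc -0.036 el [0.5  0.25 0.4 ]
([-0.216, 0.141, 0.218], [24.5, 34.1, -67.0]) tip cab [-0.02   0.004  0.088] bodymin z 0.056 bodymax xc -0.059 el [0.49 0.26 0.35]
```

>>> apply_moves:
  deltas:
    - {"delta_pos": [-0.003,-0.001,0.002],"angular": [-0.3,1.3,-6.2],"fingers": 0}
    - {"delta_pos": [-0.006,-0.002,0.005],"angular": [-0.7,2.7,-12.3],"fingers": 0}
    - {"delta_pos": [-0.009,-0.002,0.007],"angular": [-1.2,3.9,-18.5],"fingers": 0}
    - {"delta_pos": [-0.012,-0.003,0.009],"angular": [-1.9,5.2,-24.7],"fingers": 0}
    - {"delta_pos": [-0.016,-0.003,0.012],"angular": [-2.7,6.4,-30.9],"fingers": 0}
    - {"delta_pos": [-0.019,-0.004,0.014],"angular": [-3.6,7.5,-37.1],"fingers": 0}
    - {"delta_pos": [-0.022,-0.004,0.016],"angular": [-4.7,8.6,-43.3],"fingers": 0}
    - {"delta_pos": [-0.026,-0.005,0.018],"angular": [-5.9,9.7,-49.5],"fingers": 0}
    - {"delta_pos": [-0.029,-0.005,0.02],"angular": [-7.2,10.6,-55.7],"fingers": 0}
    - {"delta_pos": [-0.033,-0.005,0.022],"angular": [-8.6,11.5,-61.9],"fingers": 0}
    - {"delta_pos": [-0.037,-0.005,0.024],"angular": [-10.1,12.3,-68.1],"fingers": 0}
    - {"delta_pos": [-0.04,-0.005,0.025],"angular": [-11.8,13.1,-74.2],"fingers": 0}
    - {"delta_pos": [-0.044,-0.005,0.027],"angular": [-13.6,13.7,-80.4],"fingers": 0}
    - {"delta_pos": [-0.048,-0.005,0.029],"angular": [-15.6,14.2,-86.5],"fingers": 0}
    - {"delta_pos": [-0.052,-0.005,0.03],"angular": [-17.6,14.6,-92.7],"fingers": 0}
    - {"delta_pos": [-0.056,-0.004,0.032],"angular": [-19.8,14.9,-98.8],"fingers": 0}
    - {"delta_pos": [-0.06,-0.004,0.033],"angular": [-22.1,15.1,-104.8],"fingers": 0}
    - {"delta_pos": [-0.065,-0.004,0.035],"angular": [-24.6,15.1,-110.9],"fingers": 0}
    - {"delta_pos": [-0.069,-0.003,0.036],"angular": [-27.2,15.0,-116.9],"fingers": 0}
    - {"delta_pos": [-0.073,-0.003,0.038],"angular": [-29.9,14.7,-122.8],"fingers": 0}

```text
clock: 3.4
ee_pos: [0.3792, -0.0502, 0.2981]
orientation: [3.077, -0.039, 1.795]
contact_force: [-0.1, 0.6, 0.6]
grip_width: 0.0004
```

```bash
python3 st.py; python3 - <<'E'
from rows import *
par,r=fit();print(par.round(3),np.abs(r).max());q=cur()
W1=np.array([0,.2,0,2.4,-.1,.35,.98]);rows(q,W1,par)
E
```

```text
3.4 q [ 0.525  0.35  -0.638  2.209  0.279  0.606 -0.081] p [ 0.3792 -0.0502  0.2981] rpy [ 3.077 -0.039  1.795] F [-0.08  0.55  0.61] w 0.0004
[ 0.348  0.    -0.019  0.    -0.027  0.562  0.    -0.     0.345 -0.
 -0.     0.304] 3.999520589875738e-05
([0.005, -0.004, 0.002], [-0.2, -0.1, -4.5]) tip cab [-0.22  -0.078  0.275] bodymin z 0.331 bodymax xc -0.123 el [ 0.16 -0.13  0.87]
([0.009, -0.008, 0.002], [-0.6, -0.2, -9.0]) tip cab [-0.225 -0.075  0.274] bodymin z 0.329 bodymax xc -0.129 el [ 0.16 -0.11  0.88]
([0.013, -0.012, 0.002], [-1.1, -0.5, -13.4]) tip cab [-0.229 -0.073  0.274] bodymin z 0.328 bodymax xc -0.136 el [ 0.15 -0.1   0.88]
([0.016, -0.015, 0.002], [-1.8, -0.9, -17.7]) tip cab [-0.233 -0.072  0.274] bodymin z 0.328 bodymax xc -0.143 el [ 0.15 -0.09  0.89]
([0.018, -0.017, 0.001], [-2.5, -1.5, -22.0]) tip cab [-0.236 -0.071  0.275] bodymin z 0.327 bodymax xc -0.15 el [ 0.14 -0.08  0.89]
([0.02, -0.02, -0.001], [-3.4, -2.2, -26.1]) tip cab [-0.239 -0.07   0.276] bodymin z 0.327 bodymax xc -0.157 el [ 0.14 -0.07  0.89]
([0.021, -0.022, -0.003], [-4.3, -3.0, -30.3]) tip cab [-0.241 -0.07   0.278] bodymin z 0.327 bodymax xc -0.164 el [ 0.13 -0.06  0.89]
([0.021, -0.024, -0.005], [-5.3, -4.0, -34.3]) tip cab [-0.243 -0.071  0.281] bodymin z 0.327 bodymax xc -0.172 el [ 0.12 -0.05  0.9 ]
([0.021, -0.026, -0.008], [-6.3, -5.2, -38.3]) tip cab [-0.244 -0.072  0.284] bodymin z 0.328 bodymax xc -0.18 el [ 0.11 -0.05  0.9 ]
```

```bash
cat > sim.py <<'E'
from rows import *
def jac(q,par):
    J=np.zeros((6,7));R0=rot(q);p0=A(q)@par
    for i in range(7):
        d=np.array(q,float);d[i]+=1e-5
        J[:3,i]=(A(d)@par-p0)/1e-5;J[3:,i]=Ro.from_matrix(rot(d)@R0.T).as_rotvec()/1e-5
    return J
def follow(q,p,R,par,lam=1e-3,sub=6,lim=True):
    """pinv step to world pose"""
    q=np.array(q,float)
    for _ in range(sub):
        e=np.r_[p-A(q)@par,Ro.from_matrix(R@rot(q).T).as_rotvec()]
        J=jac(q,par);dq=J.T@np.linalg.solve(J@J.T+lam**2*np.eye(6),e);q=q+dq
        if lim:q=np.clip(q,lo,hi)
    return q,np.linalg.norm(p-A(q)@par),Ro.from_matrix(R@rot(q).T).magnitude()
E
python3 - <<'E'
from sim import *
import re
par,_=fit()
q0=np.array([ 0.184,0.624,-0.012,1.677,-0.172,1.267,-1.686]);q1=np.array([0.525,0.35,-0.638,2.209,0.279,0.606,-0.081])
W1=np.array([0,.2,0,2.4,-.1,.35,.98]);
q=q0
for k in range(1,21):
    qq=q0+(W1-q0)*k/26;q,e,a=follow(q,A(qq)@par,rot(qq),par)
print(q.round(3),q1,e,a)
E
```

```text
[ 0.519  0.345 -0.648  2.212  0.266  0.606 -0.083] [ 0.525  0.35  -0.638  2.209  0.279  0.606 -0.081] 5.594315114139762e-17 1.7825144448686114e-16
```

```bash
cat > search.py <<'E'
from sim import *
par,_=fit()
def seg(q,qb,n=16):
    """follow cartesian of joint interpolation q->qb; returns q list"""
    qa=q.copy();out=[]
    for k in range(1,n+1):
        qq=qa+(qb-qa)*k/n;q,e,a=follow(q,A(qq)@par,rot(qq),par,sub=2);out.append((q,e,a))
    return out
def info(q):
    R=rot(q);p=A(q)@par
    P=[p+.022*R[:,2]]+[p+R@[sx*.0375,sy*.0935,-.042] for sx in(-1,1) for sy in(-1,1)]+[p+R@[.1,0,-.12]]
    P=np.array(P);return (P-M)@xc,P[:,2],pts(q,par)[0]
def evalp(q,W):
    m=9;cl=9
    for wb in W:
        if len(wb)==5:
            p,R=pose(*wb);wb2,e,a=ik(p,R,q,par,w=.01)
        else: wb2=np.array(wb)
        for q2,e,a in seg(q,wb2):
            m=min(m,np.min(np.minimum(q2-lo,hi-q2)),.3-100*e-10*a)
            x,z,el=info(q2)
            cl=min(cl,(-.01-x).min() ,z.min()-.03)
            q=q2
    return m,cl,q
if __name__=='__main__':
    q0=cur();rng=np.random.default_rng(1);best=[]
    import time;t0=time.time()
    F=(5,-12,-.02,.111,.015)
    while time.time()-t0<500:
        W1=np.array([rng.uniform(-.5,.6),rng.uniform(.0,.5),rng.uniform(-.7,.6),rng.uniform(2.,2.45),rng.uniform(-.1,.8),rng.uniform(.2,.7),rng.uniform(.3,1.6)])
        W2=W1.copy();W2[4]=rng.uniform(1.8,2.8);W2[:4]+=rng.uniform(-.2,.2,4)
        W3=np.array([-.5,1.4,.1,2.35,2.2,1.6,1])+rng.uniform(-.3,.3,7);W3[3]=min(W3[3],2.5)
        r=evalp(q0,[W1,W2]); 
        if r[0]<.02 or r[1]<-.0:continue
        r2=evalp(r[2],[W3]);m,c=min(r[0],r2[0]),min(r[1],r2[1])
        if m<.0 or c<-.03:continue
        r3=evalp(r2[2],[F]);m,c=min(m,r3[0]),min(c,r3[1])
        best.append((min(m,c),m,c,W1.round(2).tolist(),W2.round(2).tolist(),W3.round(2).tolist(),r3[2].round(2).tolist()));best.sort(key=lambda b:-b[0]);best=best[:5]
    for b in best:print(b)
E
timeout 570 python3 search.py
```

```text
(np.float64(0.009562694260082478), np.float64(0.06500311310686824), np.float64(0.009562694260082478), [-0.06, 0.31, -0.59, 2.4, 0.35, 0.21, 0.59], [0.08, 0.49, -0.58, 2.49, 2.71, 0.21, 0.59], [-0.68, 1.31, 0.17, 2.5, 2.09, 1.35, 0.87], [-0.65, 1.59, 0.12, 2.41, 2.09, 1.83, 0.77])
(np.float64(0.009562441703022043), np.float64(0.02577856956386837), np.float64(0.009562441703022043), [0.42, 0.47, 0.01, 2.37, 0.34, 0.39, 0.81], [0.27, 0.65, -0.11, 2.52, 2.03, 0.39, 0.81], [-0.69, 1.2, 0.05, 2.5, 2.03, 1.33, 1.26], [-0.47, 1.56, -0.11, 2.4, 2.1, 2.06, 0.96])
(np.float64(0.009462922434094788), np.float64(0.09642486464655287), np.float64(0.009462922434094788), [-0.42, 0.2, -0.49, 2.25, 0.29, 0.21, 0.62], [-0.55, 0.39, -0.46, 2.36, 1.95, 0.21, 0.62], [-0.57, 1.21, 0.0, 2.47, 2.15, 1.31, 1.03], [-0.59, 1.58, 0.05, 2.41, 2.09, 1.9, 0.83])
(np.float64(0.006953655124561196), np.float64(0.06744902548706522), np.float64(0.006953655124561196), [-0.43, 0.49, -0.67, 2.06, -0.04, 0.51, 0.93], [-0.38, 0.51, -0.86, 2.24, 2.73, 0.51, 0.93], [-0.53, 1.26, 0.1, 2.5, 2.35, 1.36, 1.03], [-0.53, 1.57, -0.03, 2.4, 2.09, 1.99, 0.9])
(np.float64(0.0039993263373734895), np.float64(0.06519927601856823), np.float64(0.0039993263373734895), [0.51, 0.16, -0.65, 2.42, 0.41, 0.32, 0.35], [0.54, 0.17, -0.73, 2.47, 2.14, 0.32, 0.35], [-0.34, 1.34, 0.24, 2.5, 1.96, 1.43, 1.08], [-0.55, 1.57, -0.0, 2.4, 2.09, 1.96, 0.87])
```

```bash
cat > go.py <<'E'
import sys,json
from sim import *
par,r=fit()
def sc(wb,nmax=20,quiet=False):
    """min rows list for cartesian of joint interp from current; print json moves"""
    q=cur();wb=np.array(wb);
    import io,contextlib
    with contextlib.redirect_stdout(io.StringIO()) as f: rr=rows(q,wb,par)
    L=f.getvalue().splitlines()
    print(len(rr),L[0][-120:],'|',L[-1][-120:])
    print(json.dumps([{"delta_pos":a,"angular":b,"fingers":0} for a,b in rr[:nmax]]))
if __name__=='__main__':
    sc(json.loads(sys.argv[1]))
E
python3 go.py '[-0.42, 0.2, -0.49, 2.25, 0.29, 0.21, 0.62]'
```

```text
14 14, -0.001], [-1.6, -0.2, -6.3]) tip cab [-0.209 -0.055  0.28 ] bodymin z 0.333 bodymax xc -0.114 el [ 0.16 -0.13  0.87] | 049, -0.056], [-27.7, -0.5, -86.6]) tip cab [-0.316  0.29   0.353] bodymin z 0.364 bodymax xc -0.259 el [0.13 0.01 0.9 ]
[{"delta_pos": [0.022, 0.014, -0.001], "angular": [-1.6, -0.2, -6.3], "fingers": 0}, {"delta_pos": [0.045, 0.028, -0.003], "angular": [-3.3, -0.4, -12.5], "fingers": 0}, {"delta_pos": [0.069, 0.039, -0.006], "angular": [-5.0, -0.5, -18.8], "fingers": 0}, {"delta_pos": [0.094, 0.049, -0.008], "angular": [-6.8, -0.7, -25.1], "fingers": 0}, {"delta_pos": [0.12, 0.058, -0.011], "angular": [-8.6, -0.8, -31.4], "fingers": 0}, {"delta_pos": [0.147, 0.065, -0.014], "angular": [-10.4, -0.8, -37.6], "fingers": 0}, {"delta_pos": [0.175, 0.07, -0.018], "angular": [-12.3, -0.9, -43.8], "fingers": 0}, {"delta_pos": [0.203, 0.073, -0.022], "angular": [-14.3, -0.9, -50.1], "fingers": 0}, {"delta_pos": [0.232, 0.074, -0.027], "angular": [-16.3, -0.9, -56.3], "fingers": 0}, {"delta_pos": [0.261, 0.073, -0.032], "angular": [-18.4, -0.9, -62.4], "fingers": 0}, {"delta_pos": [0.29, 0.07, -0.037], "angular": [-20.6, -0.8, -68.5], "fingers": 0}, {"delta_pos": [0.32, 0.065, -0.043], "angular": [-22.9, -0.7, -74.6], "fingers": 0}, {"delta_pos": [0.349, 0.058, -0.05], "angular": [-25.2, -0.6, -80.7], "fingers": 0}, {"delta_pos": [0.377, 0.049, -0.056], "angular": [-27.7, -0.5, -86.6], "fingers": 0}]
```

>>> apply_moves:
  deltas:
    - {"delta_pos": [0.022,0.014,-0.001],"angular": [-1.6,-0.2,-6.3],"fingers": 0}
    - {"delta_pos": [0.045,0.028,-0.003],"angular": [-3.3,-0.4,-12.5],"fingers": 0}
    - {"delta_pos": [0.069,0.039,-0.006],"angular": [-5.0,-0.5,-18.8],"fingers": 0}
    - {"delta_pos": [0.094,0.049,-0.008],"angular": [-6.8,-0.7,-25.1],"fingers": 0}
    - {"delta_pos": [0.12,0.058,-0.011],"angular": [-8.6,-0.8,-31.4],"fingers": 0}
    - {"delta_pos": [0.147,0.065,-0.014],"angular": [-10.4,-0.8,-37.6],"fingers": 0}
    - {"delta_pos": [0.175,0.07,-0.018],"angular": [-12.3,-0.9,-43.8],"fingers": 0}
    - {"delta_pos": [0.203,0.073,-0.022],"angular": [-14.3,-0.9,-50.1],"fingers": 0}
    - {"delta_pos": [0.232,0.074,-0.027],"angular": [-16.3,-0.9,-56.3],"fingers": 0}
    - {"delta_pos": [0.261,0.073,-0.032],"angular": [-18.4,-0.9,-62.4],"fingers": 0}
    - {"delta_pos": [0.29,0.07,-0.037],"angular": [-20.6,-0.8,-68.5],"fingers": 0}
    - {"delta_pos": [0.32,0.065,-0.043],"angular": [-22.9,-0.7,-74.6],"fingers": 0}
    - {"delta_pos": [0.349,0.058,-0.05],"angular": [-25.2,-0.6,-80.7],"fingers": 0}
    - {"delta_pos": [0.377,0.049,-0.056],"angular": [-27.7,-0.5,-86.6],"fingers": 0}

```text
clock: 4.57
ee_pos: [0.3418, 0.3265, 0.3728]
orientation: [2.773, 0.367, -3.017]
contact_force: [-0.0, -0.3, 0.7]
grip_width: 0.0003
```

```bash
python3 st.py; python3 go.py '[-0.55, 0.39, -0.46, 2.36, 1.95, 0.21, 0.62]'; python3 - <<'E'
from search import *
r=evalp(cur(),[[-0.55, 0.39, -0.46, 2.36, 1.95, 0.21, 0.62]]);print(r)
r=evalp(r[2],[[-0.57, 1.21, 0.0, 2.47, 2.15, 1.31, 1.03]]);print(r)
r=evalp(r[2],[(5,-12,-.02,.111,.015)]);print(r)
E
```

```text
4.5667 q [-0.082  0.267 -0.932  2.233  0.773  0.304  0.131] p [0.3418 0.3265 0.3728] rpy [ 2.773  0.367 -3.017] F [-0.02 -0.28  0.66] w 0.0003
16 .003, 0.006], [0.5, -0.4, -5.9]) tip cab [-0.31   0.292  0.348] bodymin z 0.362 bodymax xc -0.247 el [ 0.18 -0.02  0.88] |  -0.014, 0.081], [1.9, 1.2, -97.8]) tip cab [-0.316  0.307  0.268] bodymin z 0.277 bodymax xc -0.234 el [0.21 0.08 0.86]
[{"delta_pos": [-0.001, -0.003, 0.006], "angular": [0.5, -0.4, -5.9], "fingers": 0}, {"delta_pos": [-0.002, -0.006, 0.011], "angular": [0.9, -0.8, -11.8], "fingers": 0}, {"delta_pos": [-0.003, -0.009, 0.016], "angular": [1.4, -1.0, -17.8], "fingers": 0}, {"delta_pos": [-0.003, -0.011, 0.022], "angular": [1.7, -1.2, -23.8], "fingers": 0}, {"delta_pos": [-0.003, -0.012, 0.027], "angular": [2.1, -1.3, -29.8], "fingers": 0}, {"delta_pos": [-0.003, -0.013, 0.032], "angular": [2.3, -1.4, -35.9], "fingers": 0}, {"delta_pos": [-0.002, -0.014, 0.038], "angular": [2.6, -1.4, -42.0], "fingers": 0}, {"delta_pos": [-0.001, -0.015, 0.043], "angular": [2.8, -1.3, -48.1], "fingers": 0}, {"delta_pos": [0.001, -0.015, 
[... 460 characters left out ...]
ngers": 0}, {"delta_pos": [0.022, -0.014, 0.077], "angular": [2.2, 0.7, -91.5], "fingers": 0}, {"delta_pos": [0.028, -0.014, 0.081], "angular": [1.9, 1.2, -97.8], "fingers": 0}]
(np.float64(0.20957192779821598), np.float64(0.20714116107314604), array([-0.33916652,  0.44095814, -0.77382005,  2.35042807,  1.7334048 ,
        0.35558315,  0.82890713]))
(np.float64(0.09391058467308744), np.float64(0.03634661167728085), array([-0.49903898,  1.20372719, -0.11494647,  2.46608942,  2.10570328,
        1.3938029 ,  1.10030164]))
(np.float64(0.09765025942142547), np.float64(0.009521684642775525), array([-0.59233078,  1.5756091 ,  0.0537311 ,  2.40639285,  2.08828349,
        1.90207108,  0.82903436]))
```

Simulated continuation keeps joint margins and clearance; going on.

>>> apply_moves:
  deltas:
    - {"delta_pos": [-0.001,-0.003,0.006],"angular": [0.5,-0.4,-5.9],"fingers": 0}
    - {"delta_pos": [-0.002,-0.006,0.011],"angular": [0.9,-0.8,-11.8],"fingers": 0}
    - {"delta_pos": [-0.003,-0.009,0.016],"angular": [1.4,-1.0,-17.8],"fingers": 0}
    - {"delta_pos": [-0.003,-0.011,0.022],"angular": [1.7,-1.2,-23.8],"fingers": 0}
    - {"delta_pos": [-0.003,-0.012,0.027],"angular": [2.1,-1.3,-29.8],"fingers": 0}
    - {"delta_pos": [-0.003,-0.013,0.032],"angular": [2.3,-1.4,-35.9],"fingers": 0}
    - {"delta_pos": [-0.002,-0.014,0.038],"angular": [2.6,-1.4,-42.0],"fingers": 0}
    - {"delta_pos": [-0.001,-0.015,0.043],"angular": [2.8,-1.3,-48.1],"fingers": 0}
    - {"delta_pos": [0.001,-0.015,0.048],"angular": [2.9,-1.2,-54.2],"fingers": 0}
    - {"delta_pos": [0.004,-0.015,0.053],"angular": [3.0,-1.0,-60.4],"fingers": 0}
    - {"delta_pos": [0.006,-0.015,0.058],"angular": [3.0,-0.7,-66.6],"fingers": 0}
    - {"delta_pos": [0.01,-0.015,0.063],"angular": [2.9,-0.5,-72.8],"fingers": 0}
    - {"delta_pos": [0.013,-0.015,0.067],"angular": [2.7,-0.1,-79.0],"fingers": 0}
    - {"delta_pos": [0.018,-0.015,0.072],"angular": [2.5,0.3,-85.3],"fingers": 0}
    - {"delta_pos": [0.022,-0.014,0.077],"angular": [2.2,0.7,-91.5],"fingers": 0}
    - {"delta_pos": [0.028,-0.014,0.081],"angular": [1.9,1.2,-97.8],"fingers": 0}

```text
clock: 5.9
ee_pos: [0.3433, 0.3413, 0.2866]
orientation: [-2.71, 0.255, -1.193]
contact_force: [0.3, 0.2, 0.7]
grip_width: 0.0005
```

```bash
python3 st.py; python3 - <<'E'
from go import *
from search import evalp,seg,info
W=[-0.57, 1.21, 0.0, 2.47, 2.15, 1.31, 1.03]
r=evalp(cur(),[W]);print(r)
r=evalp(r[2],[(5,-12,-.02,.111,.015)]);print(r)
sc(W)
for q,e,a in seg(cur(),np.array(W),8): x,z,el=info(q);print(x.max().round(3),z.min().round(3),el.round(2),np.round((A(q)@par-M)@yc,3))
E
```

```text
5.9 q [-0.338  0.443 -0.775  2.352  1.733  0.359  0.83 ] p [0.3433 0.3413 0.2866] rpy [-2.71   0.255 -1.193] F [0.35 0.25 0.67] w 0.0005
(np.float64(0.09393370223971553), np.float64(0.03623252974707957), array([-0.49807905,  1.20367468, -0.11656783,  2.4660663 ,  2.10509697,
        1.39499237,  1.10122806]))
(np.float64(0.09763084349219842), np.float64(0.009514438170646856), array([-0.59132828,  1.57553453,  0.05245844,  2.40704731,  2.08809312,
        1.90377671,  0.82929049]))
17 , -0.003, 0.019], [0.0, 4.1, -0.7]) tip cab [-0.29   0.287  0.244] bodymin z 0.256 bodymax xc -0.212 el [0.28 0.06 0.84] | 0.012, 0.096], [-6.1, 64.1, -45.8]) tip cab [-0.053 -0.017  0.089] bodymin z 0.086 bodymax xc -0.046 el [0.47 0.25 0.55]
[{"delta_pos": [0.032, -0.003, 0.019], "angular": [0.0, 4.1, -0.7], "fingers": 0}, {"delta_pos": [0.065, -0.006, 0.036], "angular": [-0.1, 8.2, -1.6], "fingers": 0}, {"delta_pos": [0.097, -0.006, 0.051], "angular": [-0.2, 12.4, -2.8], "fingers": 0}, {"delta_pos": [0.129, -0.006, 0.064], "angular": [-0.5, 16.5, -4.3], "fingers": 0}, {"delta_pos": [0.16, -0.005, 0.07
[... 643 characters left out ...]
_pos": [0.367, 0.001, 0.105], "angular": [-4.5, 51.5, -28.9], "fingers": 0}, {"delta_pos": [0.385, -0.001, 0.103], "angular": [-4.9, 54.9, -32.8], "fingers": 0}, {"delta_pos": [0.401, -0.004, 0.101], "angular": [-5.4, 58.2, -37.0], "fingers": 0}, {"delta_pos": [0.414, -0.007, 0.098], "angular": [-5.8, 61.2, -41.3], "fingers": 0}, {"delta_pos": [0.426, -0.012, 0.096], "angular": [-6.1, 64.1, -45.8], "fingers": 0}]
-0.19 0.219 [0.3  0.07 0.82] 0.258
-0.154 0.176 [0.34 0.09 0.79] 0.215
-0.124 0.14 [0.38 0.11 0.75] 0.169
-0.1 0.113 [0.41 0.13 0.72] 0.124
-0.08 0.096 [0.43 0.15 0.68] 0.081
-0.065 0.085 [0.45 0.17 0.63] 0.043
-0.054 0.081 [0.47 0.19 0.59] 0.013
-0.046 0.086 [0.48 0.21 0.55] -0.009
```

>>> apply_moves:
  deltas:
    - {"delta_pos": [0.032,-0.003,0.019],"angular": [0.0,4.1,-0.7],"fingers": 0}
    - {"delta_pos": [0.065,-0.006,0.036],"angular": [-0.1,8.2,-1.6],"fingers": 0}
    - {"delta_pos": [0.097,-0.006,0.051],"angular": [-0.2,12.4,-2.8],"fingers": 0}
    - {"delta_pos": [0.129,-0.006,0.064],"angular": [-0.5,16.5,-4.3],"fingers": 0}
    - {"delta_pos": [0.16,-0.005,0.076],"angular": [-0.8,20.7,-6.0],"fingers": 0}
    - {"delta_pos": [0.19,-0.004,0.085],"angular": [-1.1,24.8,-8.0],"fingers": 0}
    - {"delta_pos": [0.22,-0.002,0.093],"angular": [-1.5,28.8,-10.3],"fingers": 0}
    - {"delta_pos": [0.248,0.0,0.099],"angular": [-2.0,32.8,-12.8],"fingers": 0}
    - {"delta_pos": [0.275,0.001,0.103],"angular": [-2.5,36.8,-15.5],"fingers": 0}
    - {"delta_pos": [0.301,0.002,0.105],"angular": [-3.0,40.6,-18.5],"fingers": 0}
    - {"delta_pos": [0.325,0.002,0.106],"angular": [-3.5,44.4,-21.7],"fingers": 0}
    - {"delta_pos": [0.347,0.002,0.106],"angular": [-4.0,48.0,-25.2],"fingers": 0}
    - {"delta_pos": [0.367,0.001,0.105],"angular": [-4.5,51.5,-28.9],"fingers": 0}
    - {"delta_pos": [0.385,-0.001,0.103],"angular": [-4.9,54.9,-32.8],"fingers": 0}
    - {"delta_pos": [0.401,-0.004,0.101],"angular": [-5.4,58.2,-37.0],"fingers": 0}
    - {"delta_pos": [0.414,-0.007,0.098],"angular": [-5.8,61.2,-41.3],"fingers": 0}
    - {"delta_pos": [0.426,-0.012,0.096],"angular": [-6.1,64.1,-45.8],"fingers": 0}

```text
clock: 7.32
ee_pos: [0.5337, -0.0043, 0.0988]
orientation: [-3.099, -1.055, -0.673]
contact_force: [-0.1, -0.2, -0.1]
grip_width: 0.0007
```

```bash
python3 st.py; python3 - <<'E'
from go import *
from search import evalp,seg,info
import cv2
from bench import robot
q=cur();R=rot(q);print('tool z',R[:,2].round(2),'x',R[:,0].round(2))
p,Rp=pose(5,-12,-.02,.111,.015);qp,e,a=ik(p,Rp,q,par,w=.01);print(qp.round(2),e,a)
r=evalp(q,[(5,-12,-.02,.111,.015)]);print(r)
sc(qp)
n='scene';cv2.imwrite('pics/s1.png',cv2.cvtColor(robot.snapshot(n),cv2.COLOR_RGB2BGR))
E
```

```text
7.3167 q [-0.498  1.207 -0.117  2.467  2.104  1.397  1.098] p [ 0.5337 -0.0043  0.0988] rpy [-3.099 -1.055 -0.673] F [-0.07 -0.16 -0.08] w 0.0007
tool z [ 0.71 -0.51 -0.49] x [ 0.39 -0.31  0.87]
[-0.59  1.58  0.05  2.41  2.09  1.9   0.83] 7.135488646560314e-07 4.8701252648027335e-06
(np.float64(0.0963154942519111), np.float64(0.009558129817072944), array([-0.59115367,  1.57581595,  0.05283762,  2.40843681,  2.08795227,
        1.90449006,  0.82767485]))
5 , -0.001, 0.011], [1.2, 5.3, -0.6]) tip cab [-0.042 -0.021  0.087] bodymin z 0.077 bodymax xc -0.042 el [0.49 0.23 0.51] |  -0.03, 0.021], [13.3, 24.3, -5.4]) tip cab [-0.02   0.004  0.088] bodymin z 0.056 bodymax xc -0.059 el [0.49 0.28 0.35]
[{"delta_pos": [0.003, -0.001, 0.011], "angular": [1.2, 5.3, -0.6], "fingers": 0}, {"delta_pos": [0.006, -0.005, 0.019], "angular": [3.1, 10.5, -1.5], "fingers": 0}, {"delta_pos": [0.007, -0.011, 0.023], "angular": [5.8, 15.4, -2.6], "fingers": 0}, {"delta_pos": [0.005, -0.02, 0.024], "angular": [9.2, 20.1, -3.9], "fingers": 0}, {"delta_pos": [0.001, -0.03, 0.021], "angular": [13.3, 24.3, -5.4], "fingers": 0}]
```

View pics/s1.png

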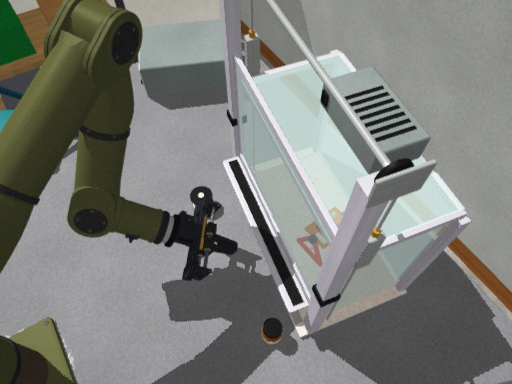

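>>> apply_moves:
  deltas:
    - {"delta_pos": [0.003,-0.001,0.011],"angular": [1.2,5.3,-0.6],"fingers": 0}
    - {"delta_pos": [0.006,-0.005,0.019],"angular": [3.1,10.5,-1.5],"fingers": 0}
    - {"delta_pos": [0.007,-0.011,0.023],"angular": [5.8,15.4,-2.6],"fingers": 0}
    - {"delta_pos": [0.005,-0.02,0.024],"angular": [9.2,20.1,-3.9],"fingers": 0}
    - {"delta_pos": [0.001,-0.03,0.021],"angular": [13.3,24.3,-5.4],"fingers": 0}
    - {"delta_pos": [0.001,-0.03,0.021],"angular": [13.3,24.3,-5.4],"fingers": 0}

```text
clock: 7.87
ee_pos: [0.5652, 0.0094, 0.0853]
orientation: [-3.137, -1.479, -0.393]
contact_force: [-0.4, -1.3, 0.6]
grip_width: 0.0003
```

```bash
python3 st.py; python3 - <<'E'
from go import *
from search import evalp,seg,info
import cv2
from bench import robot
q=cur();R=rot(q);p=A(q)@par;print('tool z',R[:,2].round(3),'x',R[:,0].round(3),'tip cab',[((p+.022*R[:,2]-M)@v).round(4) for v in(xc,yc,zc)])
# lip edge line in tool coords: vectors
print('xc,zc,yc in tool',(R.T@xc).round(3),(R.T@zc).round(3),(R.T@yc).round(3))
a=(5,-12,.03,.111,.012);r=evalp(q,[a]);print(r)
r=evalp(r[2],[(5,-12,.03,.17,0),(5,-12,.03,.235,0)]);print(r)
for n in('wrist','scene'):cv2.imwrite(f'pics/{n}2.png',cv2.cvtColor(robot.snapshot(n),cv2.COLOR_RGB2BGR))
E
```

```text
7.8667 q [-0.594  1.582  0.048  2.405  2.085  1.902  0.826] p [0.5652 0.0094 0.0853] rpy [-3.137 -1.479 -0.393] F [-0.37 -1.34  0.58] w 0.0003
tool z [ 0.922 -0.377 -0.092] x [ 0.085 -0.035  0.996] tip cab [np.float64(-0.0214), np.float64(0.0051), np.float64(0.0833)]
xc,zc,yc in tool [ 0.09  -0.209  0.974] [ 0.996 -0.    -0.092] [-0.02  -0.978 -0.208]
(np.float64(0.16027710807715234), np.float64(-0.03934414384385028), array([-0.53023534,  1.52633285,  0.13257788,  2.31960312,  2.22320741,
        1.82281025,  0.93697308]))
(np.float64(0.06861652930180817), np.float64(-0.04053075519696224), array([-0.54255876,  1.24080126,  0.18200107,  2.49138347,  2.29755674,
        1.74588666,  1.02087155]))
```

View pics/wrist2.png

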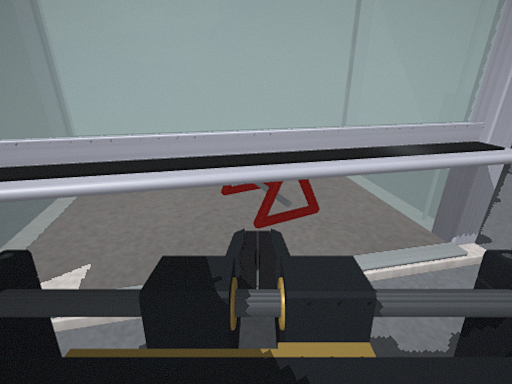

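View pics/scene2.png

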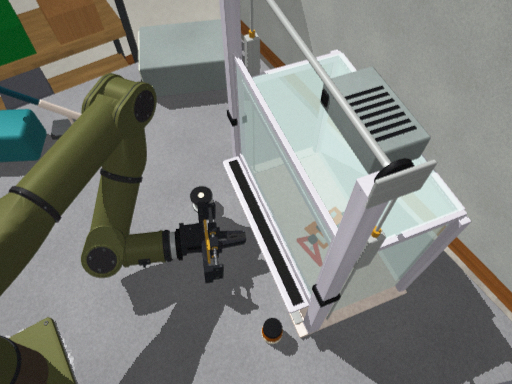

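>>> apply_moves:
  deltas:
    - {"delta_pos": [0.001,-0.003,0.012],"angular": [0,0,0],"fingers": 0}
    - {"delta_pos": [0.002,-0.005,0.024],"angular": [0,0,0],"fingers": 0}
    - {"delta_pos": [0.003,-0.007,0.034],"angular": [0,0,0],"fingers": 0}
    - {"delta_pos": [0.004,-0.01,0.045],"angular": [0,0,0],"fingers": 0}
    - {"delta_pos": [0.004,-0.01,0.045],"angular": [0,0,0],"fingers": 0}

```text
clock: 8.38
ee_pos: [0.6138, -0.0, 0.0936]
orientation: [-3.056, -1.485, -0.48]
contact_force: [0.5, 1.0, 0.6]
grip_width: 0.0004
```

```bash
python3 st.py; python3 - <<'E'
from go import *
import cv2
from bench import robot
q=cur();R=rot(q);p=A(q)@par;print('tip cab',[((p+.022*R[:,2]-M)@v).round(4) for v in(xc,yc,zc)],'zc in tool',(R.T@zc).round(3))
for n in('wrist',):cv2.imwrite(f'pics/{n}3.png',cv2.cvtColor(robot.snapshot(n),cv2.COLOR_RGB2BGR))
E
```

```text
8.3833 q [-0.546  1.506  0.114  2.314  2.2    1.808  0.954] p [ 0.6138 -0.      0.0936] rpy [-3.056 -1.485 -0.48 ] F [0.46 0.98 0.56] w 0.0004
tip cab [np.float64(0.0281), np.float64(0.0043), np.float64(0.0917)] zc in tool [ 0.996 -0.007 -0.085]
```

View pics/wrist3.png

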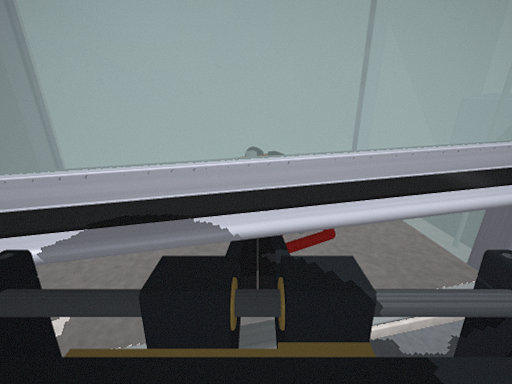

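>>> apply_moves:
  deltas:
    - {"delta_pos": [0.003,0,0],"angular": [0,0,0],"fingers": 0}
    - {"delta_pos": [0.006,0,0],"angular": [0,0,0],"fingers": 0}
    - {"delta_pos": [0.009,0,-0.001],"angular": [0,0,0],"fingers": 0}
    - {"delta_pos": [0.012,0,-0.001],"angular": [0,0,0],"fingers": 0}
    - {"delta_pos": [0.015,0,-0.001],"angular": [0,0,0],"fingers": 0}
    - {"delta_pos": [0.018,0,-0.0015],"angular": [0,0,0],"fingers": 0}
    - {"delta_pos": [0.021,0,-0.002],"angular": [0,0,0],"fingers": 0}
    - {"delta_pos": [0.024,0,-0.002],"angular": [0,0,0],"fingers": 0}
    - {"delta_pos": [0.027,0,-0.002],"angular": [0,0,0],"fingers": 0}
    - {"delta_pos": [0.03,0,-0.0025],"angular": [0,0,0],"fingers": 0}
    - {"delta_pos": [0.034,0,-0.003],"angular": [0,0,0],"fingers": 0}
    - {"delta_pos": [0.038,0,-0.003],"angular": [0,0,0],"fingers": 0}
    - {"delta_pos": [0.042,0,-0.0035],"angular": [0,0,0],"fingers": 0}
    - {"delta_pos": [0.046,0,-0.004],"angular": [0,0,0],"fingers": 0}
    - {"delta_pos": [0.05,0,-0.004],"angular": [0,0,0],"fingers": 0}

```text
clock: 9.68
ee_pos: [0.6122, 0.0006, 0.1409]
orientation: [-3.116, -1.482, -0.417]
contact_force: [-2.4, 1.1, -3.3]
grip_width: 0.0004
```

```bash
python3 st.py; python3 - <<'E'
from go import *
import cv2
from bench import robot
q=cur();R=rot(q);p=A(q)@par;print('tip cab',[((p+.022*R[:,2]-M)@v).round(4) for v in(xc,yc,zc)],'zc in tool',(R.T@zc).round(3))
for n in('scene','top'):cv2.imwrite(f'pics/{n}4.png',cv2.cvtColor(robot.snapshot(n),cv2.COLOR_RGB2BGR))
E
```

```text
9.6833 q [-0.551  1.415  0.127  2.39   2.22   1.795  0.97 ] p [6.122e-01 6.000e-04 1.409e-01] rpy [-3.116 -1.482 -0.417] F [-2.39  1.1  -3.33] w 0.0004
tip cab [np.float64(0.0264), np.float64(0.0047), np.float64(0.1389)] zc in tool [ 0.996 -0.002 -0.089]
```

View pics/scene4.png

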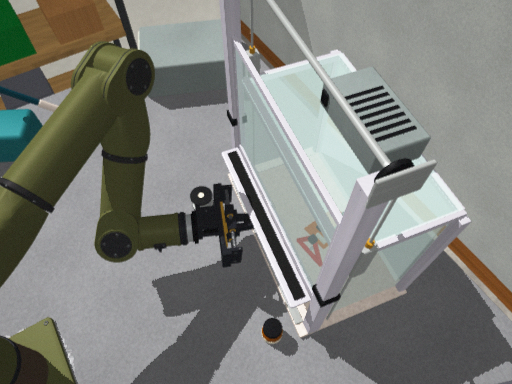

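View pics/top4.png

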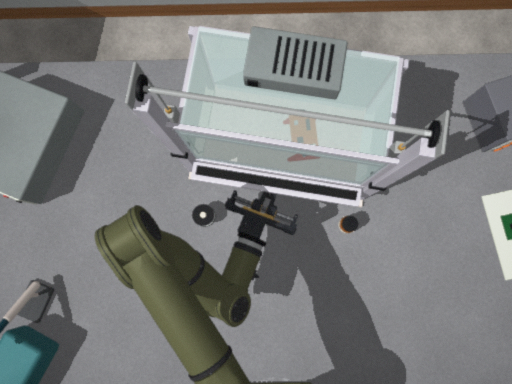

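```bash
python3 - <<'E'
from go import *
import cv2
from bench import robot
import json
s=robot.observe();json.dump([list(map(float,s['ee_pos'])),list(map(float,s['orientation']))],open('w5.json','w'))
im=cv2.cvtColor(robot.snapshot('wrist'),cv2.COLOR_RGB2BGR);cv2.imwrite('pics/wrist5.png',im)
m=np.array(robot.get_calibration('wrist')['mount'])
R=Ro.from_euler('xyz',s['orientation']).as_matrix();print('cam',R@m[:3,3]+s['ee_pos'],'axis',R@m[:3,2])
E
```

```text
cam [0.50555263 0.04362764 0.23197838] axis [ 0.85182867 -0.35134324 -0.38851751]
```

View pics/wrist5.png

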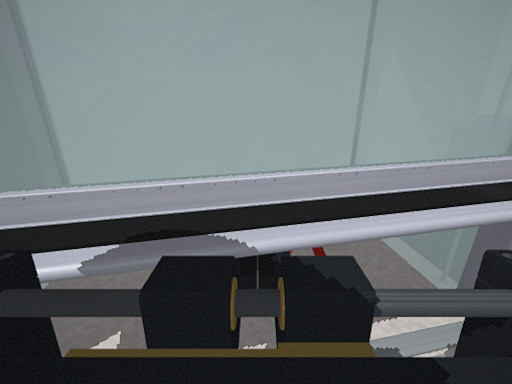

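```bash
cat > lip.py <<'E'
from h import *
yaw=-.1786
xc=np.array([np.cos(yaw),np.sin(yaw),0]);yc=np.array([-xc[1],xc[0],0])
O=np.array([.6056,-.0077,0])+.04*xc
def corners(im,n):
    m=(im.max(2)<50).astype(np.uint8)
    cs,_=cv2.findContours(m,cv2.RETR_EXTERNAL,cv2.CHAIN_APPROX_NONE)
    best=None
    for c in cs:
        r=cv2.minAreaRect(c);w=max(r[1]);h=min(r[1])
        if 100<w<185 and 5<h<18:
            if n=='scene' and not(200<r[0][0]<330 and 190<r[0][1]<260):continue
            if n=='top' and not(150<r[1][0]+0 or 1):continue
            b=cv2.boxPoints(r)
            if best is None or w>best[0]:best=(w,b)
    b=best[1]
    if n=='scene':
        b=b[np.argsort(b[:,1])];L=b[:2][np.argsort(b[:2,0])];R=b[2:][np.argsort(b[2:,0])]
        return dict(FL=L[0],BL=L[1],FR=R[0],BR=R[1])
    b=b[np.argsort(b[:,0])];L=b[:2][np.argsort(-b[:2,1])];R=b[2:][np.argsort(-b[2:,1])]
    return dict(FL=L[0],BL=L[1],FR=R[0],BR=R[1])
def ztri(fs,ft):
    S=corners(cv2.imread(fs),'scene');T=corners(cv2.imread(ft),'top')
    out={}
    for k in S:
        X,e=tri(S[k],T[k]);q=X-O;out[k]=np.round([q@xc,q@yc,q[2]],4);print(k,out[k],e)
    print('mean z strip top',np.mean([v[2] for v in out.values()]))
E
python3 - <<'E'
from lip import *
ztri('pics/scene0.png','pics/top0.png')
ztri('pics/scene4.png','pics/top4.png')
E
```

```text
FL [-0.0283  0.2014  0.1279] [1.6 1.1]
BL [-0.0078  0.2004  0.1346] [0. 0.]
FR [-0.027  -0.2023  0.1199] [0.8 0.5]
BR [-0.008  -0.2022  0.1242] [0.1 0. ]
mean z strip top 0.12665
FL [-0.0281  0.2015  0.1637] [1.1 0.8]
BL [-0.0076  0.2004  0.1705] [0.6 0.4]
FR [-0.0271 -0.2024  0.1561] [0.7 0.4]
BR [-0.0082 -0.2023  0.1602] [0. 0.]
mean z strip top 0.16262500000000002
```

>>> apply_moves:
  deltas:
    - {"delta_pos": [0.0035,0,0],"angular": [0,0,0],"fingers": 0}
    - {"delta_pos": [0.007,0,-0.001],"angular": [0,0,0],"fingers": 0}
    - {"delta_pos": [0.0105,0,-0.001],"angular": [0,0,0],"fingers": 0}
    - {"delta_pos": [0.014,0,-0.001],"angular": [0,0,0],"fingers": 0}
    - {"delta_pos": [0.0175,0,-0.0015],"angular": [0,0,0],"fingers": 0}
    - {"delta_pos": [0.021,0,-0.002],"angular": [0,0,0],"fingers": 0}
    - {"delta_pos": [0.0245,0,-0.002],"angular": [0,0,0],"fingers": 0}
    - {"delta_pos": [0.028,0,-0.0025],"angular": [0,0,0],"fingers": 0}
    - {"delta_pos": [0.0315,0,-0.003],"angular": [0,0,0],"fingers": 0}
    - {"delta_pos": [0.035,0,-0.003],"angular": [0,0,0],"fingers": 0}
    - {"delta_pos": [0.0385,0,-0.0035],"angular": [0,0,0],"fingers": 0}
    - {"delta_pos": [0.042,0,-0.004],"angular": [0,0,0],"fingers": 0}
    - {"delta_pos": [0.0455,0,-0.004],"angular": [0,0,0],"fingers": 0}
    - {"delta_pos": [0.049,0,-0.0045],"angular": [0,0,0],"fingers": 0}
    - {"delta_pos": [0.0525,0,-0.005],"angular": [0,0,0],"fingers": 0}
    - {"delta_pos": [0.056,0,-0.005],"angular": [0,0,0],"fingers": 0}
    - {"delta_pos": [0.059,0,-0.005],"angular": [0,0,0],"fingers": 0}
    - {"delta_pos": [0.062,0,-0.0055],"angular": [0,0,0],"fingers": 0}
    - {"delta_pos": [0.065,0,-0.006],"angular": [0,0,0],"fingers": 0}
    - {"delta_pos": [0.068,0,-0.006],"angular": [0,0,0],"fingers": 0}

```text
clock: 11.5
ee_pos: [0.6122, 0.0004, 0.209]
orientation: [-3.115, -1.482, -0.418]
contact_force: [-2.2, 0.8, -4.4]
grip_width: 0.0002
```

```bash
python3 st.py; python3 - <<'E'
from lip import *
ims={}
for n in('scene','top'):
    ims[n]=cv2.cvtColor(robot.snapshot(n),cv2.COLOR_RGB2BGR);cv2.imwrite(f'pics/{n}6.png',ims[n])
f=lambda im,x,y,w,h,s:cv2.resize(im[y:y+h,x:x+w],None,fx=s,fy=s,interpolation=cv2.INTER_CUBIC)
cv2.imwrite('pics/z6.png',np.vstack([np.hstack([f(ims['scene'],205,90,48,36,8),f(ims['scene'],285,277,48,36,8)]),np.hstack([f(ims['top'],160,138,48,36,8),f(ims['top'],345,168,48,36,8)])]))
ztri('pics/scene6.png','pics/top6.png')
E
```

```text
11.5 q [-0.557  1.266  0.151  2.468  2.257  1.749  1.024] p [6.122e-01 4.000e-04 2.090e-01] rpy [-3.115 -1.482 -0.418] F [-2.24  0.77 -4.35] w 0.0002
FL [-0.0275  0.2013  0.2323] [1.3 0.9]
BL [-0.0074  0.2     0.2395] [0.8 0.5]
FR [-0.0269 -0.2024  0.2252] [1.2 0.7]
BR [-0.0086 -0.2022  0.2299] [0.1 0.1]
mean z strip top 0.23172500000000001
```

View pics/z6.png

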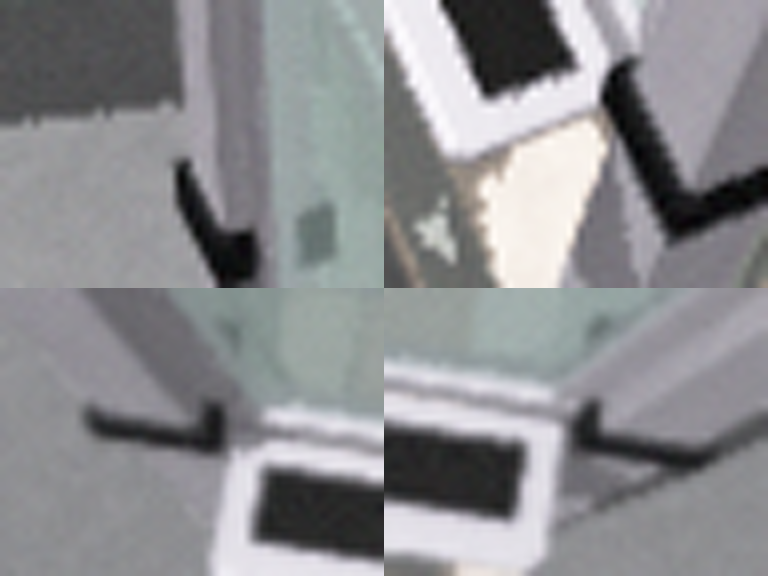

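View pics/scene6.png

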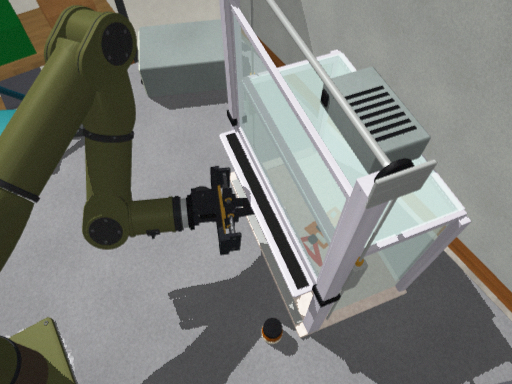

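```bash
python3 - <<'E'
from lip import *
im=cv2.imread('pics/scene6.png');t=cv2.imread('pics/top6.png')
f=lambda im,x,y,w,h,s:cv2.resize(im[y:y+h,x:x+w],None,fx=s,fy=s,interpolation=cv2.INTER_CUBIC)
cv2.imwrite('pics/z7.png',np.vstack([np.hstack([f(im,205,115,48,36,8),f(im,275,270,48,36,8)]),np.hstack([f(t,175,140,48,36,8),f(t,335,175,48,36,8)])]))
E
```

```text
(no output)
```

View pics/z7.png

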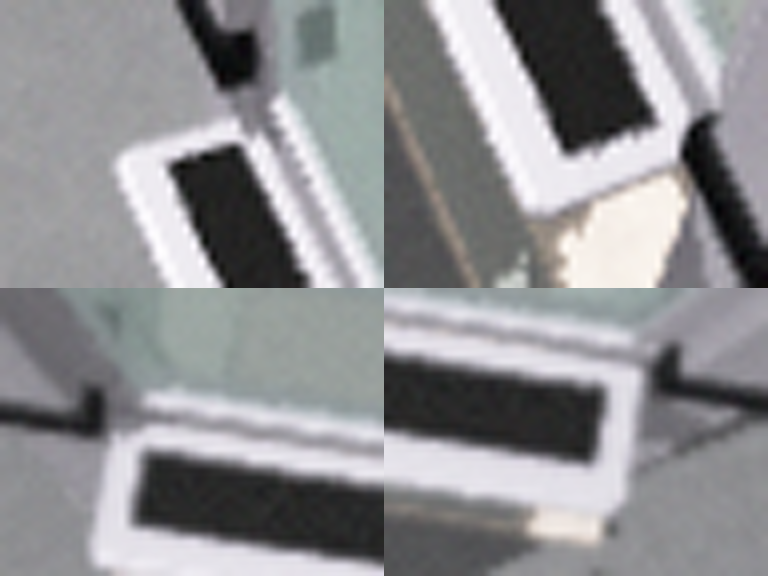

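```bash
python3 - <<'E'
from lip import *
def on(n,u,d):
    c=C[n];o=-c['R'].T@c['t'];r=c['R'].T@np.linalg.inv(c['camera_matrix'])@np.r_[u,1]
    p=o+r*((O+d*xc-o)@xc)/(r@xc);q=p-O
    return np.round([q@yc,q[2]],4)
P=lambda x,y,ox,oy,px=0,py=0:(ox+(x-px)/8,oy+(y-py)/8)
print('img0 scene lip top L,R',on('scene',(223.3,162.4),-.04),on('scene',(290.9,312.1),-.04),'top',on('top',(193.6,180.6),-.04),on('top',(355.5,206.7),-.04))
sL=P(117,160,205,115);sR=P(533,215,275,270,384);tL=P(92,565,175,140,0,288);tR=P(615,515,335,175,384,288)
print(sL,sR,tL,tR)
print('img6 scene',on('scene',sL,-.04),on('scene',sR,-.04),'top',on('top',tL,-.04),on('top',tR,-.04))
for a,b in((sL,tL),(sR,tR)):
    X,e=tri(a,b);q=X-O;print('tri',np.round([q@xc,q@yc,q[2]],4),e)
# band inner bottom corners
for nm,u in(('L',P(236,90,205,115)),):print('band L in bottom scene',u,on('scene',u,-.004))
# where is lip-top point 36mm back from front edge, lip end, for various z
for z in(.205,.215,.225,.235,.245):
    print(z,'L',proj('scene',O-.004*xc+.216*yc+[0,0,z]).round(1),'R',proj('scene',O-.004*xc-.216*yc+[0,0,z]).round(1),'topL',proj('top',O-.004*xc+.216*yc+[0,0,z]).round(1),'topR',proj('top',O-.004*xc-.216*yc+[0,0,z]).round(1))
E
```

```text
img0 scene lip top L,R [0.2181 0.1121] [-0.2141  0.1203] top [0.2129 0.1232] [-0.2139  0.1194]
(219.625, 135.0) (293.625, 296.875) (186.5, 174.625) (363.875, 203.375)
img6 scene [0.2208 0.2181] [-0.2106  0.2123] top [0.2161 0.2141] [-0.2178  0.2068]
tri [-0.0417  0.2136  0.2265] [0. 0.]
tri [-0.0427 -0.2142  0.2258] [0.1 0. ]
band L in bottom scene (234.5, 126.25) [0.21   0.2452]
0.205 L [234.5 135.8] R [311.4 293.8] topL [189.8 160.9] topR [365.  188.7]
0.215 L [234.3 133. ] R [312.  292.1] topL [189.2 160.1] topR [365.8 188.2]
0.225 L [234.1 130.3] R [312.6 290.4] topL [188.5 159.3] topR [366.7 187.6]
0.235 L [233.9 127.4] R [313.3 288.6] topL [187.8 158.5] topR [367.6 187. ]
0.245 L [233.6 124.6] R [313.9 286.8] topL [187.1 157.6] topR [368.5 186.4]
```

>>> apply_moves:
  deltas:
    - {"delta_pos": [0.003,0,0],"angular": [0,0,0],"fingers": 0}
    - {"delta_pos": [0.006,0,-0.0005],"angular": [0,0,0],"fingers": 0}
    - {"delta_pos": [0.009,0,-0.001],"angular": [0,0,0],"fingers": 0}
    - {"delta_pos": [0.012,0,-0.001],"angular": [0,0,0],"fingers": 0}
    - {"delta_pos": [0.015,0,-0.0015],"angular": [0,0,0],"fingers": 0}
    - {"delta_pos": [0.018,0,-0.0015],"angular": [0,0,0],"fingers": 0}
    - {"delta_pos": [0.018,0,-0.0015],"angular": [0,0,0],"fingers": 0}

```text
clock: 12.18
ee_pos: [0.6123, 0.0002, 0.2279]
orientation: [-3.113, -1.484, -0.42]
contact_force: [-1.3, -0.4, -2.0]
grip_width: 0.0005
```

```bash
python3 st.py; cat > edge.py <<'E'
from lip import *
from scipy.ndimage import map_coordinates
def prof(n,g,yy,d,zs):
    uv=np.array([proj(n,O+yy*yc+d*xc+[0,0,z]) for z in zs])
    return map_coordinates(g,[uv[:,1],uv[:,0]],order=1)
def lipz(n,im,ys,d=-.0397):
    """height of lip front silhouette on plane d, strongest dark->bright rise going up"""
    g=cv2.GaussianBlur(cv2.cvtColor(im,cv2.COLOR_BGR2GRAY),(0,0),.8).astype(float);r=[]
    for yy in ys:
        zs=np.arange(.07,.32,.0005);v=prof(n,g,yy,d,zs)
        w=8;dv=v[w:]-v[:-w];k=np.argmax(dv);r.append(zs[k]+w*.00025)
    return np.array(r)
def bandz(n,im):
    g=cv2.cvtColor(im,cv2.COLOR_BGR2GRAY).astype(float);out={}
    for s in(-1,1):
        r=[]
        for yy in np.arange(.222,.249,.002):
            zs=np.arange(.16,.32,.0005);v=prof(n,g,s*yy,-.004,zs);k=np.argmin(v)
            th=(v.min()+np.median(v))/2;d=v<th;a=b=k
            while a>0 and d[a]:a-=1
            while b<len(d)-1 and d[b]:b+=1
            c=-C[n]['R'].T@C[n]['t'];f=(O-.004*xc+s*yy*yc-c)@xc
            kk=(zs[b]-c[2])/f
            r.append((zs[a],zs[b]+kk*.004))
        out[s]=np.median(r,0)
    return out
if __name__=='__main__':
    import sys
    B={n:bandz(n,cv2.imread(f'pics/{n}0.png')) for n in('scene','top')}
    for n in B:print(n,'band bottom/top',{s:(v.round(4).tolist(),round(v.mean(),4)) for s,v in B[n].items()})
    for k in sys.argv[1:]:
        for n in('scene','top'):
            im=cv2.imread(f'pics/{n}{k}.png')
            for s in(1,-1):
                z=lipz(n,im,s*np.arange(.15,.212,.004));print(k,n,s,'silh z med',np.median(z).round(4),'iqr',np.subtract(*np.percentile(z,[75,25])).round(4),'under',(np.median(z)-.0024).round(4),'mid-under',(B[n][s].mean()-np.median(z)+.0024).round(4))
E
python3 - <<'E'
from lip import *
for n in('scene','top'):cv2.imwrite(f'pics/{n}8.png',cv2.cvtColor(robot.snapshot(n),cv2.COLOR_RGB2BGR))
im=cv2.imread('pics/scene8.png');t=cv2.imread('pics/top8.png')
f=lambda im,x,y,w,h,s:cv2.resize(im[y:y+h,x:x+w],None,fx=s,fy=s,interpolation=cv2.INTER_CUBIC)
cv2.imwrite('pics/z8.png',np.vstack([np.hstack([f(im,205,105,48,36,8),f(im,290,270,48,36,8)]),np.hstack([f(t,165,140,48,36,8),f(t,345,170,48,36,8)])]))
E
python3 edge.py 0 4 6 8
```

```text
12.1833 q [-0.559  1.222  0.158  2.484  2.268  1.732  1.045] p [6.123e-01 2.000e-04 2.279e-01] rpy [-3.113 -1.484 -0.42 ] F [-1.3  -0.39 -2.04] w 0.0005
scene band bottom/top {-1: ([0.2215, 0.2411], np.float64(0.2313)), 1: ([0.226, 0.2423], np.float64(0.2342))}
top band bottom/top {-1: ([0.223, 0.2396], np.float64(0.2313)), 1: ([0.2328, 0.2478], np.float64(0.2403))}
0 scene 1 silh z med 0.1008 iqr 0.086 under 0.0984 mid-under 0.1358
0 scene -1 silh z med 0.27 iqr 0.0015 under 0.2676 mid-under -0.0363
0 top 1 silh z med 0.1205 iqr 0.1453 under 0.1181 mid-under 0.1222
0 top -1 silh z med 0.1088 iqr 0.1739 under 0.1064 mid-under 0.125
4 scene 1 silh z med 0.1343 iqr 0.0848 under 0.1319 mid-under 0.1023
4 scene -1 silh z med 0.3008 iqr 0.0035 under 0.2984 mid-under -0.0671
4 top 1 silh z med 0.1585 iqr 0.1135 under 0.1561 mid-under 0.0842
4 top -1 silh z med 0.1375 iqr 0.0389 under 0.1351 mid-under 0.0962
6 scene 1 silh z med 0.141 iqr 0.1608 under 0.1386 mid-under 0.0956
6 scene -1 silh z med 0.2 iqr 0.0021 under 0.1976 mid-under 0.0337
6 top 1 silh z med 0.1605 iqr 0.0214 under 0.1581 mid-under 0.0822
6 top -1 silh z med 0.203 iqr 0.0312 under 0.2006 mid-under 0.0307
8 scene 1 silh z med 0.157 iqr 0.1568 under 0.1546 mid-under 0.0796
8 scene -1 silh z med 0.2195 iqr 0.0041 under 0.2171 mid-under 0.0142
8 top 1 silh z med 0.1605 iqr 0.0463 under 0.1581 mid-under 0.0822
8 top -1 silh z med 0.2225 iqr 0.0081 under 0.2201 mid-under 0.0112
```

View pics/z8.png

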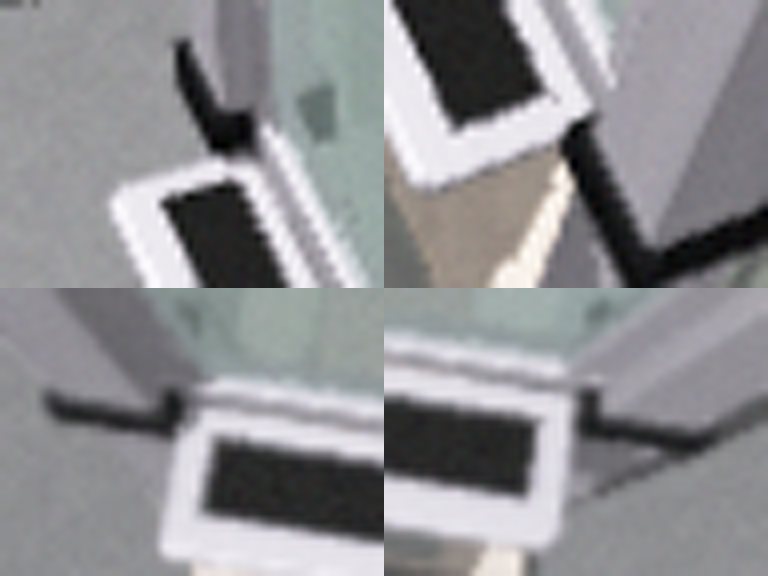

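```bash
cat > edge2.py <<'E'
from edge import *
import sys
def lipz2(n,im,ys,z0,d=-.0397):
    g=cv2.cvtColor(im,cv2.COLOR_BGR2GRAY).astype(float);r=[]
    for yy in ys:
        zs=np.arange(z0-.035,z0+.03,.0005);v=prof(n,g,yy,d,zs)
        # first crossing up to the lip's white, half level between white max and level just below
        k=np.argmax(v>0.9*v.max());lo_=np.median(v[max(0,k-30):max(1,k-12)]);th=(v[k]+lo_)/2
        j=k
        while j>0 and v[j]>th:j-=1
        r.append(zs[j])
    return np.array(r)
B={n:bandz(n,cv2.imread(f'pics/{n}0.png')) for n in('scene','top')}
if __name__=='__main__':
  for a in sys.argv[1:]:
    k,z0=a.split(':')
    for n in('scene','top'):
        im=cv2.imread(f'pics/{n}{k}.png')
        for s in(1,-1):
            z=lipz2(n,im,s*np.arange(.15,.212,.004),float(z0));m=np.median(z)
            print(k,n,s,'under',(m-.0024).round(4),'iqr',np.subtract(*np.percentile(z,[75,25])).round(4),'mid-under',(B[n][s].mean()-m+.0024).round(4))
E
python3 edge2.py 0:.116 4:.152 6:.219 8:.238
```

```text
0 scene 1 under 0.0956 iqr 0.0045 mid-under 0.1386
0 scene -1 under 0.0924 iqr 0.0033 mid-under 0.1389
0 top 1 under 0.1111 iqr 0.0026 mid-under 0.1292
0 top -1 under 0.1019 iqr 0.0043 mid-under 0.1295
4 scene 1 under 0.1291 iqr 0.0165 mid-under 0.1051
4 scene -1 under 0.1271 iqr 0.0033 mid-under 0.1042
4 top 1 under 0.1466 iqr 0.0036 mid-under 0.0937
4 top -1 under 0.1381 iqr 0.0044 mid-under 0.0932
6 scene 1 under 0.2006 iqr 0.002 mid-under 0.0336
6 scene -1 under 0.1978 iqr 0.0026 mid-under 0.0334
6 top 1 under 0.2031 iqr 0.028 mid-under 0.0372
6 top -1 under 0.2036 iqr 0.0151 mid-under 0.0277
8 scene 1 under 0.2206 iqr 0.0021 mid-under 0.0136
8 scene -1 under 0.2186 iqr 0.0021 mid-under 0.0127
8 top 1 under 0.2228 iqr 0.029 mid-under 0.0174
8 top -1 under 0.2238 iqr 0.0051 mid-under 0.0075
```

```bash
python3 - <<'E'
from edge2 import *
im=cv2.imread('pics/scene8.png')
g=cv2.cvtColor(im,cv2.COLOR_BGR2GRAY).astype(float)
zs=np.arange(.19,.27,.004)
for yy in(.18,-.18):
    print(yy,list(zip(zs.round(3),prof('scene',g,yy,-.0397,zs).astype(int))))
big=cv2.resize(im[100:320,200:350],None,fx=4,fy=2.7*0+4,interpolation=cv2.INTER_CUBIC)[:,:]
z={s:lipz2('scene',im,s*np.arange(.10,.212,.01),.238) for s in(1,-1)}
big=cv2.resize(im[110:310,205:335],None,fx=3,fy=3,interpolation=cv2.INTER_CUBIC)
for s in z:
    for yy,zz in zip(s*np.arange(.10,.212,.01),z[s]):
        u=proj('scene',O+yy*yc-.0397*xc+[0,0,zz]);cv2.circle(big,tuple(int(round(v)) for v in((u[0]-205+.5)*3,(u[1]-110+.5)*3)),2,(0,0,255),-1)
for s in(1,-1):
    for yy in np.arange(.222,.249,.006):
        for zz,c,d in((B['scene'][s][0],(0,255,0),-.004),(B['scene'][s][1],(255,0,0),0)):
            u=proj('scene',O+s*yy*yc+d*xc+[0,0,zz]);cv2.circle(big,tuple(int(round(v)) for v in((u[0]-205+.5)*3,(u[1]-110+.5)*3)),1,c,-1)
cv2.imwrite('pics/dbg.png',big)
E
```

```text
0.18 [(np.float64(0.19), np.int64(156)), (np.float64(0.194), np.int64(156)), (np.float64(0.198), np.int64(154)), (np.float64(0.202), np.int64(152)), (np.float64(0.206), np.int64(151)), (np.float64(0.21), np.int64(158)), (np.float64(0.214), np.int64(164)), (np.float64(0.218), np.int64(181)), (np.float64(0.222), np.int64(187)), (np.float64(0.226), np.int64(224)), (np.float64(0.23), np.int64(238)), (np.float64(0.234), np.int64(246)), (np.float64(0.238), np.int64(247)), (np.float64(0.242), np.int64(242)), (np.float64(0.246), np.int64(242)), (np.float64(0.25), np.int64(238)), (np.float64(0.254), np.int64(236)), (np.float64(0.258), np.int64(235)), (np.float64(0.262), np.int64(235)), (np.float64(0.266), np.int64(234)), (np.float64(0.27), np.int64(233))]
-0.18 [(np.float64(0.19), np.int64(115)), (np.float64(0.194), np.int64(124)), (np.float64(0.198), np.int64(136)), (np.float64(0.202), np.int64(145)), (np.float64(0.206), np.int64(150)), (np.float64(0.21), np.int64(151)), (np.float64(0.214), np.int64(165)), (np.float64(0.218), np.int64(179)), (np.float64(0.222), np.int64(196)), (np.float64(0.226), np.int64(216)), (np.float64(0.23), np.int64(234)), (np.float64(0.234), np.int64(245)), (np.float64(0.238), np.int64(248)), (np.float64(0.242), np.int64(243)), (np.float64(0.246), np.int64(236)), (np.float64(0.25), np.int64(234)), (np.float64(0.254), np.int64(235)), (np.float64(0.258), np.int64(235)), (np.float64(0.262), np.int64(233)), (np.float64(0.266), np.int64(233)), (np.float64(0.27), np.int64(233))]
```

View pics/dbg.png

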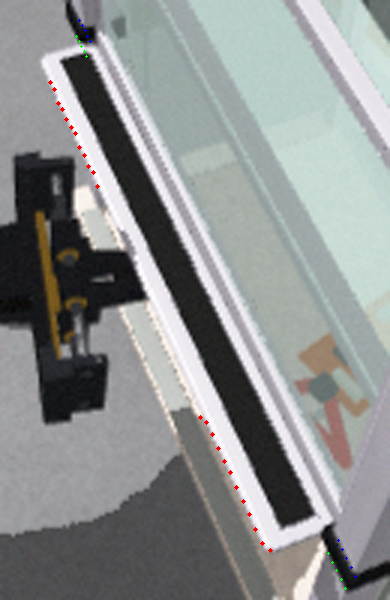

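>>> apply_moves:
  deltas:
    - {"delta_pos": [0.002,0,0],"angular": [0,0,0],"fingers": 0}
    - {"delta_pos": [0.004,0,0],"angular": [0,0,0],"fingers": 0}
    - {"delta_pos": [0.006,0,-0.0005],"angular": [0,0,0],"fingers": 0}
    - {"delta_pos": [0.007,0,-0.0005],"angular": [0,0,0],"fingers": 0}
    - {"delta_pos": [0.007,0,-0.0005],"angular": [0,0,0],"fingers": 0}
    - {"delta_pos": [0.007,0,-0.0005],"angular": [0,0,0],"fingers": 0}

```text
clock: 12.78
ee_pos: [0.6124, 0.0001, 0.2342]
orientation: [-3.115, -1.483, -0.418]
contact_force: [-0.0, -0.5, -1.3]
grip_width: 0.0003
```

```bash
python3 st.py; python3 - <<'E'
from go import *
from search import evalp,seg,info,follow
q=cur();p=A(q)@par;R=rot(q);print('xc in tool',(R.T@xc).round(3),'zc',(R.T@zc).round(3))
m=9
# simulate: down 25, back 60 
for k in range(1,6): q,e,a=follow(q,p-zc*.005*k,R,par)
print(q.round(2),e)
p2=A(q)@par
for k in range(1,8): q,e,a=follow(q,p2-xc*.01*k,R,par)
print(q.round(2),e,a)
E
```

```text
12.7833 q [-0.56   1.206  0.16   2.488  2.273  1.724  1.054] p [6.124e-01 1.000e-04 2.342e-01] rpy [-3.115 -1.483 -0.418] F [-0.05 -0.51 -1.29] w 0.0003
xc in tool [ 0.085 -0.211  0.974] zc [ 0.996 -0.002 -0.088]
[-0.56  1.27  0.15  2.47  2.26  1.75  1.02] 2.387624894196368e-16
[-0.63  1.37  0.04  2.56  2.04  1.9   0.79] 0.022380415926389226 0.08005896275961796
```

>>> apply_moves:
  deltas:
    - {"delta_pos": [-0.004,0,0.0005],"angular": [0,0,0],"fingers": 0}
    - {"delta_pos": [-0.01,0,0.001],"angular": [0,0,0],"fingers": 0}
    - {"delta_pos": [-0.025,0,0.002],"angular": [0,0,0],"fingers": 0}
    - {"delta_pos": [-0.045,0,0.004],"angular": [0,0,0],"fingers": 0}
    - {"delta_pos": [-0.07,0,0.006],"angular": [0,0,0],"fingers": 0}
    - {"delta_pos": [-0.095,0,0.008],"angular": [0,0,0],"fingers": 0}
    - {"delta_pos": [-0.12,0,0.0105],"angular": [0,0,0],"fingers": 0}
    - {"delta_pos": [-0.13,0,0.011],"angular": [0,0,0],"fingers": 0}
    - {"delta_pos": [-0.13,0,0.011],"angular": [0,0,0],"fingers": 0}

```text
clock: 13.53
ee_pos: [0.6118, 0.0008, 0.1009]
orientation: [-3.123, -1.481, -0.409]
contact_force: [0.3, 0.0, 0.2]
grip_width: 0.0003
```

```bash
python3 st.py; python3 - <<'E'
from go import *
from search import follow
q=cur();p=A(q)@par;R=rot(q);print('xc in tool',(R.T@xc).round(3),'zc',(R.T@zc).round(3))
for k in range(1,7): q,e,a=follow(q,p-xc*.01*k,R,par)
print(q.round(2),e,a)
E
```

```text
13.5333 q [-0.548  1.493  0.115  2.333  2.204  1.809  0.956] p [0.6118 0.0008 0.1009] rpy [-3.123 -1.481 -0.409] F [0.26 0.04 0.17] w 0.0003
xc in tool [ 0.087 -0.211  0.974] zc [ 0.996 -0.002 -0.09 ]
[-0.61  1.57  0.03  2.46  2.04  1.93  0.79] 2.498001805406602e-16 5.095927275288703e-16
```

>>> apply_moves:
  deltas:
    - {"delta_pos": [-0.001,0.003,-0.014],"angular": [0,0,0],"fingers": 0}
    - {"delta_pos": [-0.0025,0.006,-0.028],"angular": [0,0,0],"fingers": 0}
    - {"delta_pos": [-0.004,0.009,-0.042],"angular": [0,0,0],"fingers": 0}
    - {"delta_pos": [-0.005,0.0115,-0.054],"angular": [0,0,0],"fingers": 0}
    - {"delta_pos": [-0.005,0.0115,-0.054],"angular": [0,0,0],"fingers": 0}

```text
clock: 13.95
ee_pos: [0.5566, 0.0114, 0.1039]
orientation: [-3.137, -1.481, -0.395]
contact_force: [-0.4, 0.1, 0.5]
grip_width: 0.0005
```

```bash
python3 st.py; python3 - <<'E'
from lip import *
for n in('scene','top','wrist'):cv2.imwrite(f'pics/{n}9.png',cv2.cvtColor(robot.snapshot(n),cv2.COLOR_RGB2BGR))
im=cv2.imread('pics/scene9.png');t=cv2.imread('pics/top9.png')
f=lambda im,x,y,w,h,s:cv2.resize(im[y:y+h,x:x+w],None,fx=s,fy=s,interpolation=cv2.INTER_CUBIC)
cv2.imwrite('pics/z9.png',np.vstack([np.hstack([f(im,205,105,48,36,8),f(im,290,270,48,36,8)]),np.hstack([f(t,165,140,48,36,8),f(t,345,170,48,36,8)])]))
E
python3 edge2.py 9:.245;python3 -c "
from lip import *
ztri('pics/scene9.png','pics/top9.png')"
```

```text
13.95 q [-0.604  1.562  0.033  2.453  2.057  1.919  0.801] p [0.5566 0.0114 0.1039] rpy [-3.137 -1.481 -0.395] F [-0.35  0.12  0.46] w 0.0005
9 scene 1 under 0.2261 iqr 0.002 mid-under 0.0081
9 scene -1 under 0.2076 iqr 0.0 mid-under 0.0237
9 top 1 under 0.2304 iqr 0.0291 mid-under 0.0099
9 top -1 under 0.2258 iqr 0.0214 mid-under 0.0055
FL [-0.0273  0.2013  0.2571] [1.2 0.8]
BL [-0.0071  0.2     0.2644] [0.7 0.5]
FR [-0.0268 -0.2028  0.2497] [0.9 0.5]
BR [-0.0083 -0.2026  0.2543] [0.1 0.1]
mean z strip top 0.256375
```

View pics/z9.png

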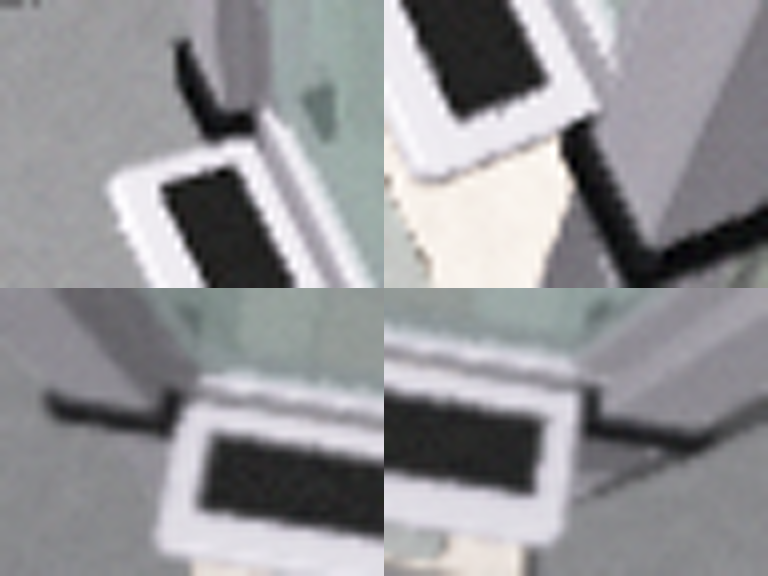

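View pics/wrist9.png

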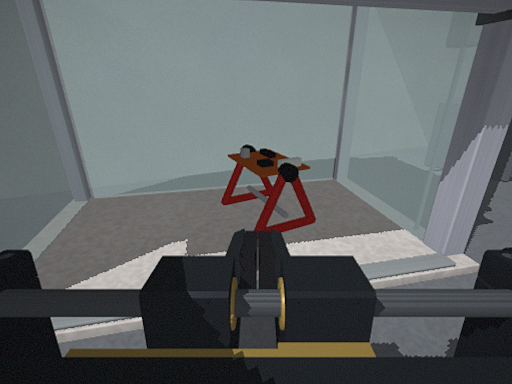

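```bash
python3 - <<'E'
import cv2
im=cv2.imread('pics/wrist9.png');cv2.imwrite('pics/w9z.png',cv2.resize(im[0:60,412:512],None,fx=8,fy=8,interpolation=cv2.INTER_CUBIC))
from go import *
from search import follow
q0=cur();p=A(q0)@par;R=rot(q0)
for pu in(4,8,12):
  for yr in(0,10,20):
    for dp in((0,0),(0,-.03),(.02,-.03)):
      q=q0.copy()
      Rt=Ro.from_euler('Z',-np.radians(yr)).as_matrix()@Ro.from_rotvec(np.radians(pu)*(Ro.from_euler('Z',0).apply(-np.cross(zc,R[:,2])))).as_matrix()@R
      n=6;rv=Ro.from_matrix(R.T@Rt).as_rotvec()
      for k in range(1,n+1):
        q,e,a=follow(q,p+(xc*dp[0]+zc*dp[1])*k/n,R@Ro.from_rotvec(rv*k/n).as_matrix(),par)
      print(pu,yr,dp,'ok' if e<1e-3 and a<.01 else 'NO',np.min(np.minimum(q-lo,hi-q)).round(2),Rt[:,2].round(2),np.degrees(rv).round(1))
E
```

```text
4 0 (0, 0) ok 0.13 [ 0.92 -0.38 -0.02] [ 0.  4. -0.]
4 0 (0, -0.03) ok 0.13 [ 0.92 -0.38 -0.02] [ 0.  4. -0.]
4 0 (0.02, -0.03) ok 0.17 [ 0.92 -0.38 -0.02] [ 0.  4. -0.]
4 10 (0, 0) ok 0.25 [ 0.84 -0.54 -0.02] [-10.    4.    0.5]
4 10 (0, -0.03) ok 0.28 [ 0.84 -0.54 -0.02] [-10.    4.    0.5]
4 10 (0.02, -0.03) ok 0.31 [ 0.84 -0.54 -0.02] [-10.    4.    0.5]
4 20 (0, 0) ok 0.38 [ 0.74 -0.67 -0.02] [-20.   4.   1.]
4 20 (0, -0.03) ok 0.39 [ 0.74 -0.67 -0.02] [-20.   4.   1.]
4 20 (0.02, -0.03) ok 0.41 [ 0.74 -0.67 -0.02] [-20.   4.   1.]
8 0 (0, 0) ok 0.1 [ 0.92 -0.38  0.05] [0. 8. 0.]
8 0 (0, -0.03) ok 0.1 [ 0.92 -0.38  0.05] [0. 8. 0.]
8 0 (0.02, -0.03) ok 0.13 [ 0.92 -0.38  0.05] [0. 8. 0.]
8 10 (0, 0) ok 0.25 [ 0.84 -0.53  0.05] [-10.    8.    0.2]
8 10 (0, -0.03) ok 0.24 [ 0.84 -0.53  0.05] [-10.    8.    0.2]
8 10 (0.02, -0.03) ok 0.27 [ 0.84 -0.53  0.05] [-10.    8.    0.2]
8 20 (0, 0) ok 0.35 [ 0.74 -0.67  0.05] [-20.    7.9   0.3]
8 20 (0, -0.03) ok 0.35 [ 0.74 -0.67  0.05] [-20.    7.9   0.3]
8 20 (0.02, -0.03) ok 0.36 [ 0.74 -0.67  0.05] [-20.    7.9   0.3]
12 0 (0, 0) ok 0.07 [ 0.92 -0.38  0.12] [ 0. 12.  0.]
12 0 (0, -0.03) ok 0.07 [ 0.92 -0.38  0.12] [ 0. 12.  0.]
12 0 (0.02, -0.03) ok 0.1 [ 0.92 -0.38  0.12] [ 0. 12.  0.]
12 10 (0, 0) ok 0.21 [ 0.84 -0.53  0.12] [-10.   12.   -0.2]
12 10 (0, -0.03) ok 0.21 [ 0.84 -0.53  0.12] [-10.   12.   -0.2]
12 10 (0.02, -0.03) ok 0.23 [ 0.84 -0.53  0.12] [-10.   12.   -0.2]
12 20 (0, 0) ok 0.31 [ 0.73 -0.67  0.12] [-20.   11.9  -0.4]
12 20 (0, -0.03) ok 0.3 [ 0.73 -0.67  0.12] [-20.   11.9  -0.4]
12 20 (0.02, -0.03) ok 0.32 [ 0.73 -0.67  0.12] [-20.   11.9  -0.4]
```

View pics/w9z.png

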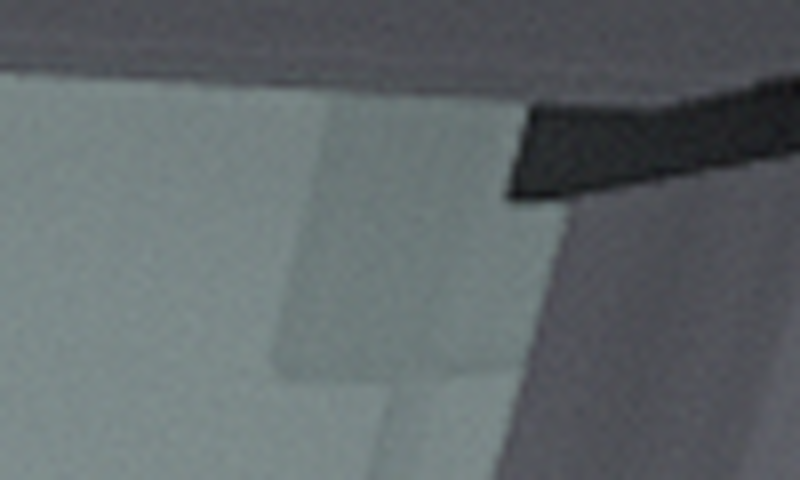

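>>> apply_moves:
  deltas:
    - {"delta_pos": [0,0,0],"angular": [-5,2,0],"fingers": 0}
    - {"delta_pos": [0,0,0],"angular": [-10,4,0],"fingers": 0}
    - {"delta_pos": [0,0,0],"angular": [-15,6,0],"fingers": 0}
    - {"delta_pos": [0,0,0],"angular": [-20,8,0],"fingers": 0}
    - {"delta_pos": [0,0,0],"angular": [-20,8,0],"fingers": 0}
    - {"delta_pos": [0,0,0],"angular": [-20,8,0],"fingers": 0}

```text
clock: 14.6
ee_pos: [0.5585, 0.0109, 0.104]
orientation: [0.013, -1.517, 2.39]
contact_force: [-0.5, -0.7, 0.6]
grip_width: 0.0004
```

```bash
python3 st.py; python3 - <<'E'
from bench import robot
import cv2,json
s=robot.observe();json.dump([list(map(float,s['ee_pos'])),list(map(float,s['orientation']))],open('w10.json','w'))
im=cv2.cvtColor(robot.snapshot('wrist'),cv2.COLOR_RGB2BGR);cv2.imwrite('pics/wrist10.png',im)
cv2.imwrite('pics/w10z.png',cv2.resize(im[0:120,300:460],None,fx=5,fy=5,interpolation=cv2.INTER_CUBIC))
E
```

```text
14.6 q [-0.66   1.493 -0.038  2.152  1.676  1.733  1.075] p [0.5585 0.0109 0.104 ] rpy [ 0.013 -1.517  2.39 ] F [-0.47 -0.74  0.62] w 0.0004
```

View pics/wrist10.png

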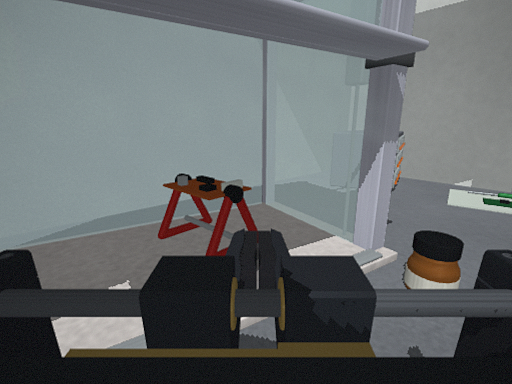

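View pics/w10z.png

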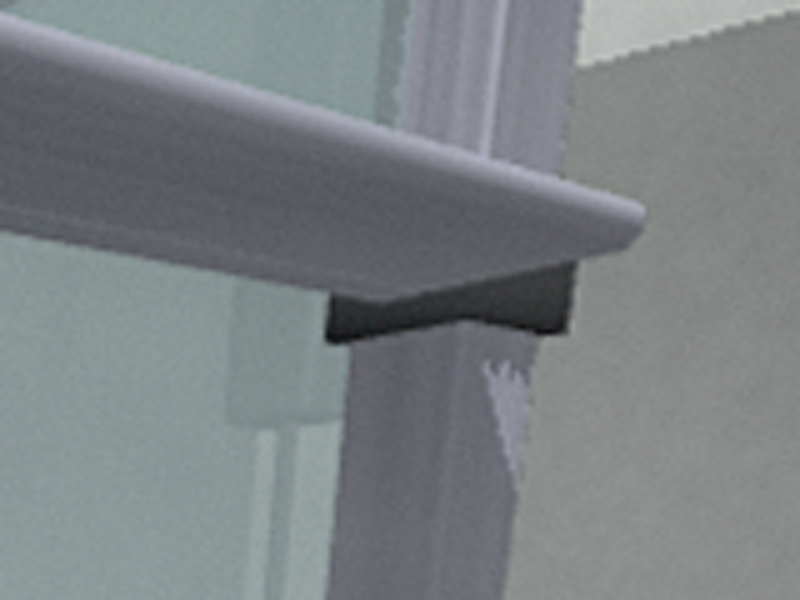

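```bash
python3 - <<'E'
from lip import *
import json
from scipy.spatial.transform import Rotation as Ro
p,o=json.load(open('w10.json'));R=Ro.from_euler('xyz',o).as_matrix()
c=robot.get_calibration('wrist');m=np.array(c['mount']);K=np.array(c['camera_matrix'])
cam=R@m[:3,3]+p
def plane(u,pt,n):
    d=R@m[:3,:3]@np.linalg.inv(K)@np.r_[u,1];X=cam+d*((pt-cam)@n)/(d@n);q=X-O;return np.round([q@xc,q@yc,q[2]],4)
q=cam-O;print('cam cab',q@xc,q@yc,q[2])
px=lambda x,y:((300+x/5-.4),(y/5-.4))
for e in(0,-.003,.003):
  print('e',e)
  F=O+(e-.004)*xc
  for nm,u in(('bot in-front',px(462,318)),('bot out-front',px(568,334))):print(nm,plane(u,F,xc))
  E=O-.215*yc+0*xc
  for nm,u in(('lip end back',px(392,300)),('mid',px(500,278)),('near',px(575,260)),('front',px(628,248))):print(nm,plane(u,E+e*yc,yc))
E
```

```text
cam cab -0.19710753909571221 0.0772592687230629 0.17682940541618597
e 0
bot in-front [-0.004  -0.2185  0.2388]
bot out-front [-0.004  -0.2607  0.2396]
lip end back [ 0.0114 -0.215   0.2446]
mid [-0.0139 -0.215   0.2445]
near [-0.0295 -0.215   0.2449]
front [-0.0396 -0.215   0.2451]
e -0.003
bot in-front [-0.007  -0.2139  0.2378]
bot out-front [-0.007  -0.2554  0.2387]
lip end back [ 0.0136 -0.218   0.2453]
mid [-0.012  -0.218   0.2452]
near [-0.0277 -0.218   0.2456]
front [-0.038  -0.218   0.2458]
e 0.003
bot in-front [-0.001  -0.2231  0.2397]
bot out-front [-0.001  -0.2659  0.2406]
lip end back [ 0.0093 -0.212   0.2439]
mid [-0.0158 -0.212   0.2438]
near [-0.0312 -0.212   0.2442]
front [-0.0413 -0.212   0.2444]
```

>>> apply_moves:
  deltas:
    - {"delta_pos": [0,0,-0.005],"angular": [0,0,0],"fingers": 0.02}
    - {"delta_pos": [0,0,-0.01],"angular": [0,0,0],"fingers": 0.02}
    - {"delta_pos": [0,0,-0.01],"angular": [0,0,0],"fingers": 0.02}
    - {"delta_pos": [0,0,-0.01],"angular": [0,0,0],"fingers": 0.02}
    - {"delta_pos": [0,0,-0.01],"angular": [0,0,0],"fingers": 0.02}
    - {"delta_pos": [0,0,-0.01],"angular": [0,0,0],"fingers": 0.02}

```text
clock: 15.15
ee_pos: [0.5501, 0.0173, 0.1026]
orientation: [0.083, -1.518, 2.319]
contact_force: [-0.3, 0.7, 0.7]
grip_width: 0.02
```

```bash
python3 st.py; python3 - <<'E'
from lip import *
for n in('scene','top','wrist'):cv2.imwrite(f'pics/{n}11.png',cv2.cvtColor(robot.snapshot(n),cv2.COLOR_RGB2BGR))
ztri('pics/scene11.png','pics/top11.png')
a=cv2.imread('pics/scene0.png');b=cv2.imread('pics/scene11.png')
cv2.imwrite('pics/cmp.png',np.hstack([cv2.imread('pics/wrist11.png')[:,:400],cv2.resize(b[150:350,180:330],None,fx=1.9,fy=1.92)]))
E
```

```text
15.15 q [-0.676  1.498 -0.052  2.157  1.652  1.736  1.069] p [0.5501 0.0173 0.1026] rpy [ 0.083 -1.518  2.319] F [-0.26  0.73  0.69] w 0.02
FL [-0.0279  0.202   0.256 ] [1.7 1.2]
BL [-0.0075  0.2007  0.2635] [0.4 0.3]
FR [-0.027 -0.203  0.25 ] [1.  0.6]
BR [-0.0085 -0.2028  0.255 ] [0.1 0.1]
mean z strip top 0.25612500000000005
```

View pics/scene11.png

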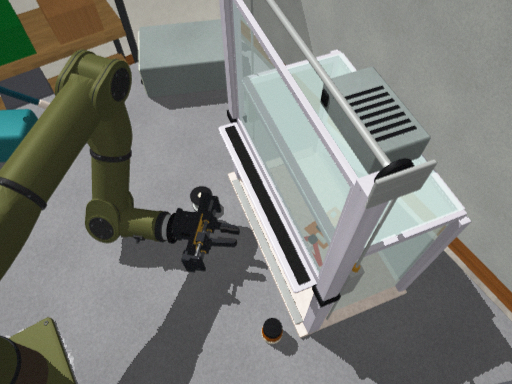

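View pics/top11.png

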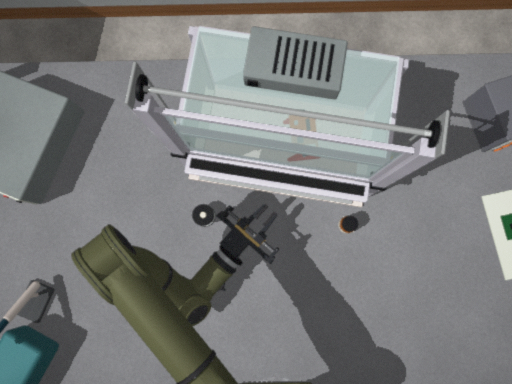

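View pics/wrist11.png

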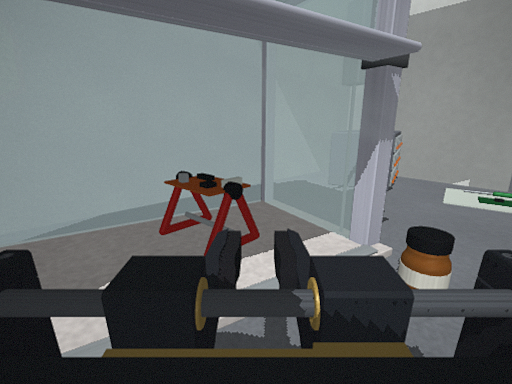

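```bash
python3 - <<'E'
from bench import robot
print(robot.finish_job()); print(robot.observe()['clock'])
E
```

```text
the job is handed in; nothing more can be done
None
the job is handed in; nothing more can be done
```

I pushed the window up about 130 mm from under the lip with the closed fingertips, then lowered the hand, backed it clear and handed the job in at about 15.3 s. The push was slow, about 25–50 mm/s, with readings of about 1–5 N on the hand. The job gives no verdict, so what follows is from my own last checks.

- **Height:** a near-level wrist-camera view of the right post put the lip's underside at z ≈ 0.245 m and the bottom of the band at z ≈ 0.239 m. The underside is therefore about 4 mm below the bands' mid-height, inside the ±10 mm allowed. The height at which the fingers touched the lip agrees, at about 0.245 m.
- **Stillness:** the height of the rubber strip on the lip stayed the same after the hand was taken away (0.2564 m, then 0.2561 m).
- **Bystanders:** the reel and the jar sit at the same pixels in the top view as at the start. The board holder still stands behind the window, but I checked it only by eye.
- **Clear of everything:** the fingers were opened to 20 mm, and the forces read at noise level (under 1 N per axis). The gripper stands close to the reel but does not touch it.

**Disagreement:** the early estimates of the bands' mid-height from the scene and top cameras ran from 0.226 to 0.24 m. Comparing lip and band in those same pictures after the last push left 5–24 mm still to go. I relied on the wrist view instead, because it sees the lip's end and the band side by side and almost level. It covers the right post only.

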